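# Put the chasing hammer and pliers back in the cutout tool tray

### The arm

A 6-joint arm with a two-finger parallel gripper is mounted at the origin on the work surface. World frame = base frame: x ahead of the robot, y to its left, z up, the work surface at z = 0. Lengths are in m, angles in rad, forces in N, time in s.
With the tool pointing down it reaches from about 0.275 to 0.875 m from the base axis. Payload 12.5 kg.
Tool frame: the origin (TCP) lies between the finger pads; the fingertips stand 25 mm ahead of it and the grasp point (between the pads) lies 6 mm ahead of it (ctrl.tip_reach is the distance from the TCP to the fingertips, in m); y points along the fingers, x is the direction in which the jaws open and shut, and the axes are right-handed (so a half turn about y gives the same grasp; the last joint's range is limited). The gripper opens to 85 mm and grips with 20 to 120 N. Pads are 22 mm wide; open, the fingers measure 114 mm over their backs; the gripper's body (76 mm by 85 mm) begins 54 mm behind the grasp point. The pads swing forward as they close: fully open they stand 13 mm farther back than shut.
Start: joints at [1.151, 0.351, 1.652, -0, 1.139, -0.085], TCP at [0.181, 0.519, 0.256] pointing down, gripper open.
Joint ranges: [-2.75, 2.75], [-0.79, 2.1], [0.01, 2.65], [-1.57, 4.71], [0.07, 3.14], [-2.87, 2.87]. Speed limits (rad/s): [2.22, 2.22, 2.79, 3.14, 3.14, 3.14].

### API

Orientations are given as a unit quaternion [x, y, z, w].
In Python, from cell import telemetry, eyes, ctrl, nets gives the robot as it stands. The module is installed in compiled form; this text tells all that it offers.
- The arm moves only by the shell command python3 -m inch 'ROWS'. ROWS is JSON, a list of rows, each a list of 7 numbers: the shift along the tool's x, y, z in cm, then the turn, a rotation vector about the tool's x, y, z in rad, then the finger opening in cm, from 0 to 8.54. A call has 1 to 5 rows; each row is the pose to reach, as a shift and turn from the pose commanded when the call began, along the tool's axes at that moment; what a row does not reach only later rows make up. A row lasts 1/12 s, in which the tool goes at most 41.7 mm and 7.16 degrees, less where a joint would pass 70% of its speed; a pose out of reach is approached as far as the arm can. A call with a gripper value outside its range is refused whole. The fingers move at their own pace and stop on an object; the grip force is fixed at half the most. Time passes only in rows, so rows that repeat a pose let the fingers close. It gives the time, the measured TCP pose, the force and the opening at its end, in the units of the state.
- telemetry.read_state(): the state, without advancing time (a new reading comes with each control period).
- eyes.grab_frame(name): name is "scene" or "top"; returns (picture, depth): 384x512x3 uint8, red, green, blue; 384x512 float32, m along the optical axis (not along the pixel's ray), 0 where there is no reading.
- eyes.camera_model(name): a dict with "fx", "fy", "cx", "cy" (pixels), "k1" (the pictures are not rectified: a ray, as slopes to the right and down, at radius r is drawn at 1 + k1 r^2 times it, then the intrinsics apply), "cam_to_world" (4x4, takes a point from camera to world coordinates). Camera axes: x right, y up, looking along -z (the intrinsics and any distortion apply to the point x, -y, -z); pixel columns grow to the right and rows downward; lengths in m; the calibration is good to about 2 mm. A picture is of the moment at which its call begins. camera_model takes no time and is no camera call.
- ctrl.hand_in(): hands the job in, once; it reports no verdict.
Trained networks look in the newest picture that a camera, given by its name, has taken for a name from the list of things; names that differ only in an ending like _2 or _b are one class to them, and where a whole thing is asked for, a point or a joint stands for the part that bears it (a point fixed in the world has none). Each returns a list of dicts, best first, with "confidence" (0 to 1); they miss things now and then, are a little off and sometimes report something else, mostly with a low value. They report only what shows in the picture. A call takes as long as a camera call. They do not tell look-alikes from the thing itself.
- nets.search_frame(camera, target): "uv" ([column, row] in pixels, amid what is visible of it).
- nets.silhouettes(camera, target): "pixels" (384x512 bool, what is visible of it) and "uv" ([column, row] in pixels, amid what is visible of it).
- nets.landmark_of(camera, target): "uv" ([column, row] in pixels: a listed point, or the origin of a listed thing).
The state is a dict: "clock": time; "joint_positions": joint angles; "qvel": joint speeds; "tau": joint torques, N m; "position": TCP position; "tcp_rot": TCP orientation; "wrist_force": force on the tool from outside, world axes, zero at the start; "ft_torque": the same for the moment, N m; "opening": finger opening in m.
Only numpy, scipy, OpenCV 4.12 (cv2) and the standard library are available. Lean on these libraries where they do the work, as an engineer would, in place of code of your own. Each camera call takes 0.05 s, during which the arm holds its last target.

### The job

Put the hammer and the pliers back in the tool tray: lay each one in the empty recess cut to its outline, the right way round, and press it down past the sprung lugs until it is fully home on the floor of its recess. Set them in without dropping or slamming them, and leave everything else on the bench and the file in the tray where they are.

Things in the scene. Friction and masses are not known exactly. Their poses are not given: they have to be found in the camera images.
- tray: Tool tray: a dark hard-plastic slab 240 mm (its x) by 252 mm (its y), 22 mm high, fixed to the bench; a paler grey layer shows as the recess floors. Origin: centre of its underside, z up. Three recesses run along its x: hammer at y = +62 mm, pliers at y = -33 mm, file (occupied) at y = -100 mm. Hammer and pliers recesses follow the tool's outline with 2 to 4 mm of play all round.
- hammer_seat (a point): Where the hammer's origin lies when home: on the floor of its recess (16 mm deep, floor 6 mm above the bench). Axes as the tray's; the hammer's axes then lie along them. Finger notches beside the handle, as deep as the recess: from 30 to 64 mm ahead of this point along x, reaching 40 mm to each side of the recess's centre line.
- hammer_seat_head (a point): Point on the floor of the hammer's recess where point hammer_head lies when it is home.
- hammer_seat_tail (a point): Point on the floor of the hammer's recess where point hammer_tail lies when it is home.
- hammer_seat_press (a point): Point midway between the hammer's lugs, at the height of the hammer's top when home (32 mm above the bench). The lugs: two paler sloped sprung tabs, 14 mm long, in the side walls at hammer_seat x = 0; they narrow the recess to 3 mm less than the handle. Merely laid in, the hammer stays about 6 mm up here; about 6 to 14 N down here pushes it past the lugs, which then grip its sides.
- pliers_seat (a point): Where the pliers' origin lies when home: on the floor of their recess (11 mm deep, floor 11 mm above the bench). Axes as the tray's; the pliers' axes then lie along them. Finger notches beside the joint, as deep as the recess: from 0 to 32 mm ahead of this point along x, reaching 40 mm to each side of the recess's centre line.
- pliers_seat_jaws (a point): Point on the floor of the pliers' recess where point pliers_jaws lies when they are home.
- pliers_seat_tail (a point): Point on the floor of the pliers' recess where point pliers_tail lies when they are home.
- pliers_seat_press (a point): Point midway between the pliers' lugs, at the height of the pliers' top when home (27 mm above the bench). The lugs: two paler sloped sprung tabs, 14 mm long, in the side walls 40 mm ahead of pliers_seat; they narrow the recess to 2.4 mm less than the joint. Merely laid in, the pliers stay about 5 mm up here; about 6 to 14 N down here pushes them past the lugs, which then grip their sides.
- hammer: Chasing hammer lying flat, 200 mm long, 26 mm high, 0.28 kg (+-20 %). Origin: underside, on the handle's centre line, midway along the 200 mm; x towards the head, z up. Steel head at x 75 to 101 mm, 76 mm across along y: broad flat face (dia. 25 mm) on +y, smaller ball on -y. Pale wood handle: upright sides 20 mm apart from x = -20 to 75 mm, 25 mm at x = -60. Mass centre near x = 60 mm.
- hammer_head (a point): Point of the hammer on its underside below the middle of the head, at hammer x = +88 mm.
- hammer_tail (a point): Point of the hammer on its underside near the end of the handle, at hammer x = -95 mm.
- pliers: Closed flat-nose pliers lying flat, rigid, 160 mm long, 16 mm high, 0.26 kg (+-20 %). Origin: underside, on the centre line, midway along the 160 mm; x towards the jaws, z up. Steel joint and jaws: a solid bar 22 mm wide from x = 0 to 50 mm, tapering to 10 mm at x = 80. Two black handles with a gap between splay to 56 mm over the outsides at x = -45 mm. Mass centre near x = 10 mm.
- pliers_jaws (a point): Point of the pliers on their underside near the jaws' tip, at pliers x = +78 mm.
- pliers_tail (a point): Point of the pliers on their underside level, on the centre line between the handles' ends, at pliers x = -78 mm.
- tray_file: File with a wooden handle, 200 mm long, 24 mm thick, loose in its recess of the tray (it stands 8 mm proud). Leave it. Origin: middle of its length, underside; x towards the blade.
- bench_block: Steel bench block, 65 x 65 x 22 mm, loose on the bench. Leave it. Origin: centre of its underside.
- saw_frame: Piercing saw lying on the robot's left, about 190 x 110 mm, 25 mm high. Leave it. Origin: underside near the middle.
- flux_jar: Small closed jar, 48 mm in diameter, 65 mm high, on the right. Leave it. Origin: centre of its foot.
- offcut_a: Wood offcut 55 x 45 x 28 mm on the bench to the right. Leave it. Origin: centre of its underside.
- offcut_b: Wood offcut 85 x 35 x 22 mm near the robot. Leave it. Origin: centre of its underside.
There are look-alikes about, which are no part of the job. Leave any red look-alike of the hammer alone.

How it is judged:
At the end, for the whole second after the job is handed in: Hammer and pliers each lie in their own recess, right way round and the same way up as they began (within 0.06 rad of level), both ends within 6 mm sideways of their places and at most 2.5 mm above the recess floor, at rest (horizontal distance between hammer_head and hammer_seat_head below 0.006 m and horizontal distance between hammer_tail and hammer_seat_tail below 0.006 m and z of hammer_head in the frame of hammer_seat_head below 0.0025 m and z of hammer_tail in the frame of hammer_seat_tail below 0.0025 m and angle between each of hammer, pliers's own z axis and vertical below 0.06 rad and linear speed of each of hammer, pliers below 0.01 m/s and horizontal distance between pliers_jaws and pliers_seat_jaws below 0.006 m and horizontal distance between pliers_tail and pliers_seat_tail below 0.006 m and z of pliers_jaws in the frame of pliers_seat_jaws below 0.0025 m and z of pliers_tail in the frame of pliers_seat_tail below 0.0025 m); the robot touches nothing.
It fails at once if a bystander (file in the tray, bench block, saw, jar, offcuts) is moved by more than 25 mm (distance of any of tray_file, bench_block, saw_frame, flux_jar, offcut_a, offcut_b from where it was at the start of the episode above 0.025 m).
It fails at once if a tool is dropped or slammed into the tray (it moves faster than 0.5 m/s low over its recess: origin within 100 mm sideways of its seat and less than 60 mm above the bench) ((linear speed of hammer above 0.5 m/s and horizontal distance between hammer and hammer_seat below 0.1 m and height (world z) of hammer below 0.06 m) or (linear speed of pliers above 0.5 m/s and horizontal distance between pliers and pliers_seat below 0.1 m and height (world z) of pliers below 0.06 m)).
It also fails if it takes over 70 s, if anything falls off the work surface, if the arm or the gripper's body presses on something with over 40 N, if the wrist force passes 120 N, or if a joint passes its speed limit or range.

## Working session

There is one attempt and no reset: what is moved stays moved. The work goes in short steps, Python scripts to look and compute and a shell command to move; the robot and the scene stay as the last step left them, time stands still between calls to the robot, and variables do not carry over. Pictures are saved under pics/ and viewed, and the job is handed in when it is done.

```bash
mkdir -p pics; ls; python3 - <<'E'
from cell import telemetry, eyes, ctrl, nets
import cv2,numpy as np
s=telemetry.read_state(); print({k:np.round(v,3).tolist() for k,v in s.items()})
for c in("top","scene"):
    p,d=eyes.grab_frame(c); cv2.imwrite(f"pics/{c}0.png",p[:,:,::-1]); np.save(f"{c}0.npy",d)
    print(c,eyes.camera_model(c))
    for t in("hammer","hammer_head","hammer_tail","pliers","pliers_jaws","pliers_tail","hammer_seat","hammer_seat_head","hammer_seat_tail","pliers_seat","pliers_seat_jaws","pliers_seat_tail","tray"):
        print(t,[(np.round(r["uv"],1).tolist(),round(r["confidence"],2)) for r in nets.landmark_of(c,t)][:4])
E
```

```text
pics
{'clock': 0.0, 'joint_positions': [1.151, 0.351, 1.652, 0.0, 1.139, -0.085], 'qvel': [-0.001, -0.001, -0.0, 0.001, 0.001, -0.0], 'tau': [0.003, -50.611, -29.141, 0.0, 0.005, -0.0], 'position': [0.181, 0.519, 0.256], 'tcp_rot': [0.577, 0.409, -0.41, -0.576], 'wrist_force': [-0.751, -0.623, 0.163], 'ft_torque': [-0.031, -0.03, -0.017], 'opening': 0.085}
top {'fx': 393.10771248165275, 'fy': 393.10771248165275, 'cx': 256.2122007416894, 'cy': 193.3242496542277, 'k1': -0.09026404888693801, 'cam_to_world': array([[-0.00871002,  0.99075982, -0.13534809,  0.29049232],
       [-0.99995891, -0.00828964,  0.0036692 ,  0.02601367],
       [ 0.00251331,  0.13537449,  0.99079132,  1.26835143],
       [ 0.        ,  0.        ,  0.        ,  1.        ]])}
hammer [([306.0, 149.6], 0.85), ([182.2, 262.3], 0.79), ([199.2, 171.9], 0.46), ([268.3, 218.1], 0.22)]
hammer_head [([322.7, 135.1], 0.67), ([160.2, 239.6], 0.56)]
hammer_tail [([204.1, 281.3], 0.76), ([283.5, 169.5], 0.7), ([404.3, 149.3], 0.42)]
pliers [([361.9, 195.8], 0.62)]
pliers_jaws [([356.4, 174.7], 0.63)]
pliers_tail [([357.8, 222.
[... 748 characters left out ...]
        ,  0.        ,  0.        ,  1.        ]])}
hammer [([230.3, 258.3], 0.77), ([255.4, 143.1], 0.71)]
hammer_head [([278.6, 142.3], 0.95), ([228.1, 287.0], 0.89)]
hammer_tail [([238.2, 237.2], 0.7), ([233.0, 142.7], 0.61), ([158.1, 254.8], 0.29)]
pliers [([161.6, 255.2], 0.55)]
pliers_jaws [([174.9, 273.9], 0.84)]
pliers_tail [([194.9, 210.1], 0.71), ([147.4, 243.7], 0.6)]
hammer_seat [([308.3, 186.3], 0.88)]
hammer_seat_head [([323.2, 202.7], 0.78), ([194.8, 320.6], 0.32)]
hammer_seat_tail [([293.8, 168.9], 0.94)]
pliers_seat [([286.1, 193.4], 0.57), ([298.1, 193.3], 0.45)]
pliers_seat_jaws [([301.2, 212.2], 0.56)]
pliers_seat_tail [([271.9, 182.7], 0.6)]
tray [([294.0, 193.9], 0.72)]
```

```bash
python3 -c "
import cv2
for c in('top','scene'):
    cv2.imwrite(f'pics/{c}0b.png',cv2.resize(cv2.imread(f'pics/{c}0.png'),(800,600),interpolation=cv2.INTER_CUBIC))"
```

```text
(no output)
```

View pics/top0b.png

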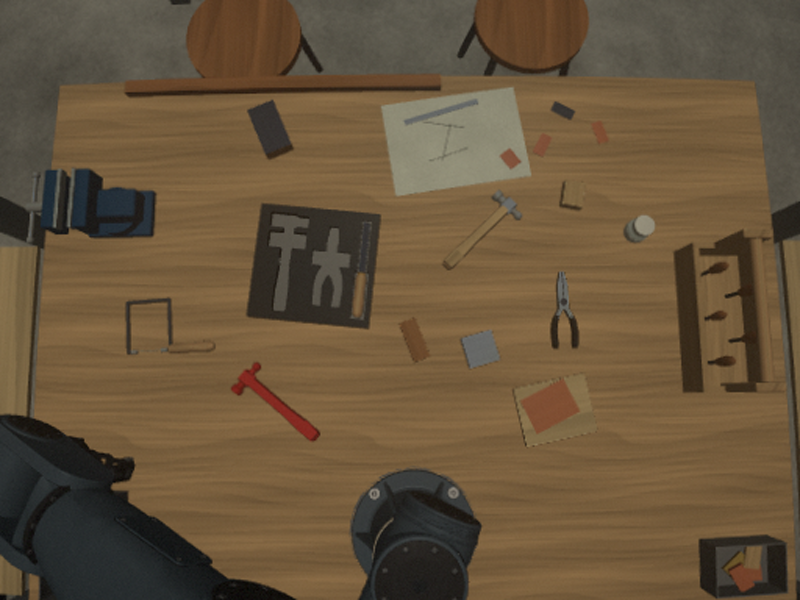

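View pics/scene0b.png

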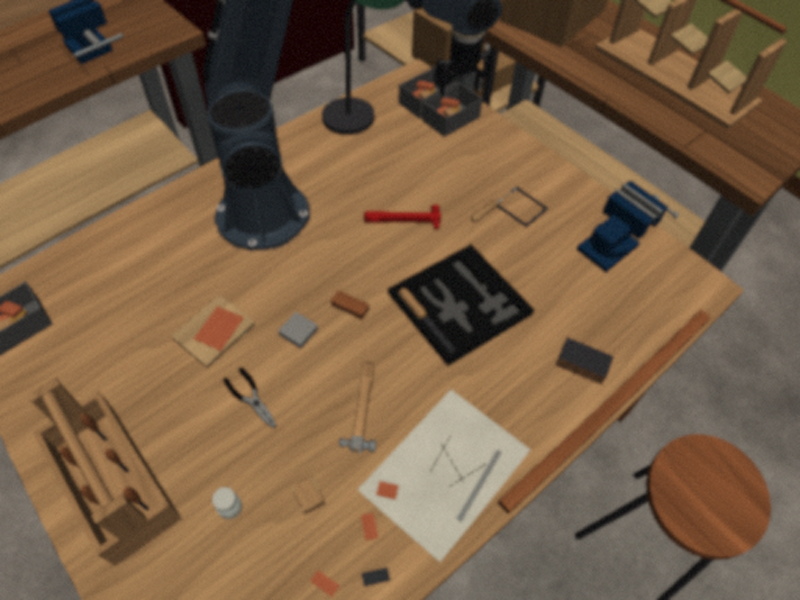

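The top picture shows the real hammer around native (306,150), head up-right. The pliers are at (362,196) with jaws up, and the tray at (200,170). The red look-alike is at (180,262). Next I'll measure these precisely.

```bash
cat > h.py <<'E'
import numpy as np,cv2
from cell import telemetry, eyes, ctrl, nets
from scipy.spatial.transform import Rotation as R
def proj(c,P):
    m=eyes.camera_model(c);T=np.linalg.inv(m["cam_to_world"])
    P=np.atleast_2d(P); q=P@T[:3,:3].T+T[:3,3]
    x=q[:,0]/-q[:,2]; y=-q[:,1]/-q[:,2]; f=1+m["k1"]*(x*x+y*y)
    return np.c_[m["fx"]*x*f+m["cx"],m["fy"]*y*f+m["cy"]]
def unproj(c,uv,z):
    m=eyes.camera_model(c);uv=np.atleast_2d(np.asarray(uv,float))
    a=(uv-[m["cx"],m["cy"]])/[m["fx"],m["fy"]]; b=a.copy()
    for _ in range(20): b=a/(1+m["k1"]*(b**2).sum(1,keepdims=True))
    T=m["cam_to_world"]; d=np.c_[b[:,0],-b[:,1],-np.ones(len(b))]@T[:3,:3].T; o=T[:3,3]
    return o+d*((z-o[2])/d[:,2])[:,None]
def show(c,p,u0,v0,u1,v1,k,name,pts=()):
    q=cv2.resize(p[v0:v1,u0:u1],None,fx=k,fy=k,interpolation=cv2.INTER_CUBIC)[:,:,::-1].copy()
    for u,v in pts: cv2.circle(q,(int((u-u0+.5)*k),int((v-v0+.5)*k)),2,(0,255,255),-1)
    cv2.imwrite("pics/"+name,q)
E
python3 - <<'E'
from h import *
for c,b,zz in(("top",dict(ham=(275,115,345,180),pl=(340,165,385,230),tray=(150,125,250,215)),0),("scene",dict(ham=(210,220,255,300),pl=(135,225,185,280),tray=(240,150,350,240)),0)):
    p,d=eyes.grab_frame(c); np.save(c+"_p.npy",p); np.save(c+"_d.npy",d)
    for k,v in b.items():
        show(c,p,*v,int(min(800/(v[2]-v[0]),600/(v[3]-v[1]))),f"{c}_{k}.png")
    rng=dict(hammer_head=.0,hammer_tail=.0,pliers_jaws=0,pliers_tail=0,hammer_seat=.006,hammer_seat_head=.006,hammer_seat_tail=.006,pliers_seat=.011,pliers_seat_jaws=.011,pliers_seat_tail=.011,tray=0)
    for t,z in rng.items():
        for r in nets.landmark_of(c,t)[:2]: print(c,t,round(r["confidence"],2),np.round(unproj(c,r["uv"],z)[0],4),np.round(r["uv"],1))
E
python3 - <<'E'
import cv2,numpy as np
a=[cv2.resize(cv2.imread(f'pics/{n}.png'),(400,300)) for n in("top_ham","top_pl","scene_ham","scene_pl")]
cv2.imwrite('pics/m1.png',np.vstack([np.hstack(a[:2]),np.hstack(a[2:])]))
E
```

```text
top hammer_head 0.72 [0.3103 0.3266 0.    ] [161.9 241.3]
top hammer_head 0.63 [ 0.6551 -0.192   0.    ] [319.6 136. ]
top hammer_tail 0.92 [0.1798 0.19   0.    ] [203.9 282.3]
top hammer_tail 0.73 [ 0.5477 -0.0764  0.    ] [285.7 167.8]
top pliers_jaws 0.78 [ 0.5219 -0.3225  0.    ] [360.2 175. ]
top pliers_tail 0.63 [ 0.6568 -0.2018  0.    ] [322.5 135.5]
top hammer_seat 0.73 [0.5481 0.263  0.006 ] [182.3 168.2]
top hammer_seat 0.5 [ 0.364  -0.3103  0.006 ] [359.1 222.8]
top hammer_seat_head 0.9 [0.6307 0.252  0.006 ] [186.1 143.7]
top hammer_seat_tail 0.69 [0.455  0.2787 0.006 ] [177.  196.4]
top hammer_seat_tail 0.61 [ 0.6086 -0.1387  0.006 ] [304.3 149.2]
top pliers_seat 0.81 [0.5468 0.1668 0.011 ] [211.4 168. ]
top pliers_seat 0.67 [ 0.3686 -0.1319  0.011 ] [304.3 221.9]
top pliers_seat_jaws 0.81 [0.6131 0.1644 0.011 ] [212.3 148.2]
top pliers_seat_jaws 0.4 [ 0.3646 -0.3136  0.011 ] [360.5 222.5]
top pliers_seat_tail 0.78 [0.4542 0.1748 0.011 ] [208.7 196.2]
top pliers_seat_tail 0.26 [ 0.4497 -0.3084  0.011 ] [357.8 196.3]
top tray 0.61 [0.5367 0.2048 0.    ] [200.2 171.8]
scen
[... 286 characters left out ...]
   ] [175.4 272.3]
scene pliers_jaws 0.42 [0.6227 0.1562 0.    ] [299.3 215.2]
scene pliers_tail 0.9 [ 0.367  -0.3202  0.    ] [147.5 241.2]
scene hammer_seat 0.9 [0.5554 0.2674 0.006 ] [308.2 186.5]
scene hammer_seat_head 0.86 [0.6537 0.2617 0.006 ] [326.1 204.2]
scene hammer_seat_tail 0.81 [0.4578 0.2647 0.006 ] [289.8 171. ]
scene pliers_seat 0.88 [0.528  0.1746 0.011 ] [285.3 194. ]
scene pliers_seat 0.16 [0.5369 0.1041 0.011 ] [272.7 205.8]
scene pliers_seat_jaws 0.94 [0.6323 0.1525 0.011 ] [300.8 215.9]
scene pliers_seat_jaws 0.47 [ 0.4002 -0.0038  0.011 ] [225.6 197.3]
scene pliers_seat_tail 0.97 [0.4644 0.1735 0.011 ] [273.5 183.4]
scene tray 0.67 [0.5361 0.2108 0.    ] [293.6 192. ]
```

View pics/m1.png

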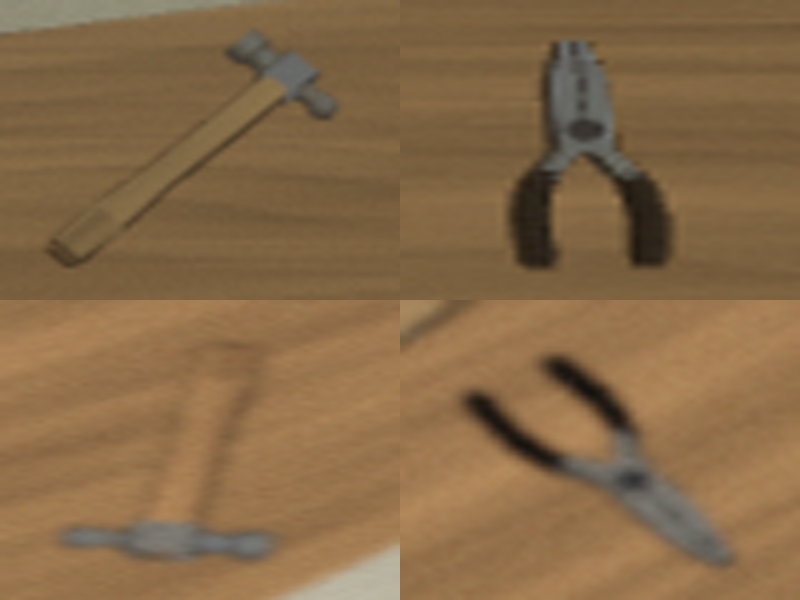

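View pics/top_tray.png

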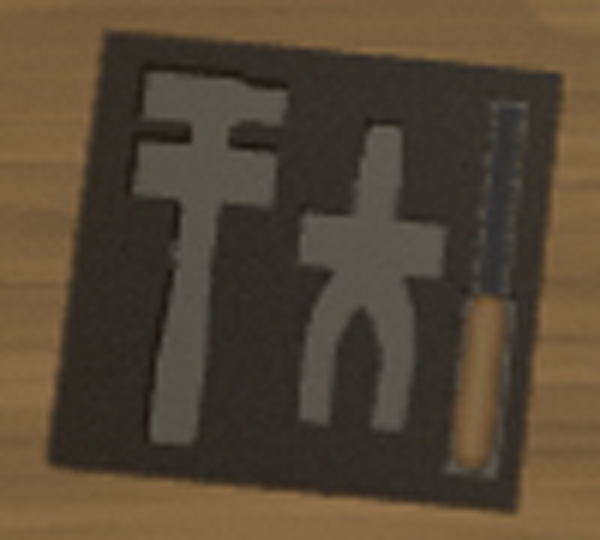

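View pics/scene_tray.png

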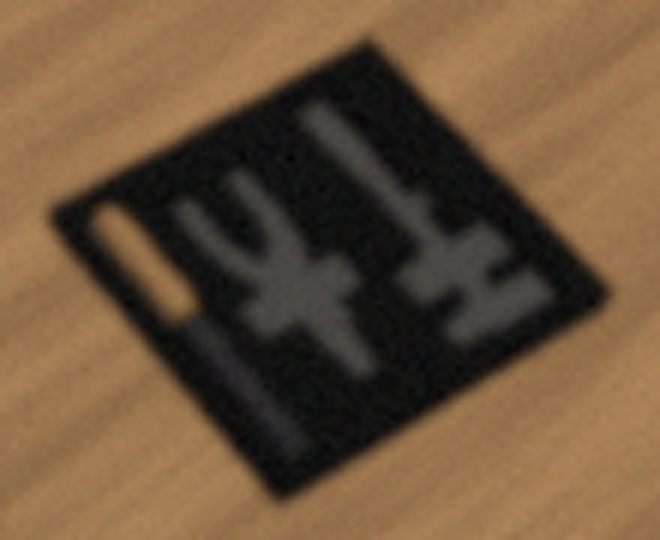

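```bash
cat > fit.py <<'E'
from h import *
from scipy.optimize import minimize
def box(x0,x1,y0,y1,z0,z1):
    return np.array([[x,y,z] for x in(x0,x1) for y in(y0,y1) for z in(z0,z1)])
def ext(poly,z0,z1): return np.array([[x,y,z] for x,y in poly for z in(z0,z1)])
TRAY=[box(-.12,.12,-.126,.126,0,.022)]
HAM=[ext([(-.1,-.011),(-.1,.011),(-.06,.0125),(-.02,.01),(.075,.01),(.075,-.01),(-.02,-.01),(-.06,-.0125)],.003,.023),
 box(.075,.101,-.013,.013,0,.026), ext([(.0755,.038),(.1005,.038),(.1005,.028),(.0755,.028)],.006,.02),box(.081,.095,.01,.03,.006,.02),box(.080,.096,-.038,-.01,.006,.02)]
PL=[ext([(0,-.011),(0,.011),(.05,.011),(.08,.005),(.08,-.005),(.05,-.011)],0,.016)]
for s in(1,-1):
    PL+=[ext([(.005,0),(.005,s*.011),(-.03,s*.026),(-.03,s*.016)],0,.016),ext([(-.03,s*.026),(-.03,s*.016),(-.045,s*.028),(-.045,s*.018)],0,.016),ext([(-.045,s*.028),(-.045,s*.018),(-.08,s*.025),(-.08,s*.015)],0,.016)]
def render(c,parts,x,y,th,z=0,S=8,roi=None):
    u0,v0,u1,v1=roi; im=np.zeros(((v1-v0)*S,(u1-u0)*S),np.uint8)
    Rm=np.array([[np.cos(th),-np.sin(th),0],[np.sin(th),np.cos(th),0],[0,0,1]])
    for p in parts:
        uv=proj(c,p@Rm.T+[x,y,z]); q=((uv-[u0,v0]+.5)*S*16-8).round().astype(np.int32)
        cv2.fillConvexPoly(im,cv2.convexHull(q),1,shift=4)
    return im.reshape(v1-v0,S,u1-u0,S).mean((1,3))
def fit(cams,parts,x0,z=0):
    def cost(p):
        e=0
        for c,m,roi in cams: e+=((render(c,parts,p[0],p[1],p[2],z,roi=roi)-m)**2).sum()/m.sum()
        return e
    best=None
    for d in(0,.05,-.05):
        s=np.array(x0)+[0,0,d]
        r=minimize(cost,s,method="Nelder-Mead",options=dict(initial_simplex=np.vstack([s]+[s+v for v in np.diag([.008,.008,.06])]),xatol=1e-4,fatol=1e-5))
        if best is None or r.fun<best.fun: best=r
    return best
def netmask(c,t,uvnear,roi):
    for r in nets.silhouettes(c,t):
        if np.hypot(*(np.array(r["uv"])-uvnear))<25:
            return r["pixels"][roi[1]:roi[3],roi[0]:roi[2]].astype(float)
E
python3 - <<'E'
from fit import *
P={c:np.load(c+"_p.npy") for c in("top","scene")}
J=dict(tray=(TRAY,[.536,.207,-.09],{"top":((200,171),(145,120,255,220)),"scene":((294,193),(235,145,355,245))}),
 hammer=(HAM,[.605,-.135,np.arctan2(-.12,.115)],{"top":((306,150),(270,110,350,185)),"scene":((231,258),(205,215,260,305))}),
 pliers=(PL,[.445,-.315,0.],{"top":((361,197),(335,160,390,235)),"scene":((161,256),(130,220,190,285))}))
for t,(parts,x0,d) in J.items():
    cams=[]
    for c,(uv,roi) in d.items():
        if t=="tray":
            g=P[c][roi[1]:roi[3],roi[0]:roi[2]].astype(float)
            L=g[...,0]; m=(L<(85 if c=="top" else 110)).astype(np.uint8)
            m=cv2.morphologyEx(m,cv2.MORPH_OPEN,np.ones((3,3)));n,l,st,_=cv2.connectedComponentsWithStats(m)
            m=(l==1+st[1:,4].argmax()).astype(np.uint8); 
            h=cv2.convexHull(cv2.findContours(m,0,2)[0][0]); cv2.fillConvexPoly(m,h,1); m=m.astype(float)
        else: m=netmask(c,t,uv,roi)
        if m is None: print(t,c,"none"); continue
        cams.append((c,m,roi)); 
    for s in [cams]+[[k] for k in cams]:
        r=fit(s,parts,x0); print(t,[k[0] for k in s],np.round(r.x,4),round(r.fun,4))
        if len(s)>1: np.save(f"fit_{t}.npy",r.x)
E
```

```text
tray ['top', 'scene'] [ 0.5435  0.2025 -0.1099] 0.0401
tray ['top'] [ 0.5422  0.2016 -0.1036] 0.0162
tray ['scene'] [ 0.5444  0.2035 -0.1104] 0.0185Traceback (most recent call last):
  File "<stdin>", line 19, in <module>
  File "fit.py", line 27, in fit
    r=minimize(cost,s,method="Nelder-Mead",options=dict(initial_simplex=np.vstack([s]+[s+v for v in np.diag([.008,.008,.06])]),xatol=1e-4,fatol=1e-5))
    res = _minimize_neldermead(fun, x0, args, callback, bounds=bounds,
                               **options)
    fxcc = func(xcc)
    fx = function(np.copy(x), *(wrapper_args + args))
  File "fit.py", line 22, in cost
    for c,m,roi in cams: e+=((render(c,parts,p[0],p[1],p[2],z,roi=roi)-m)**2).sum()/m.sum()
                              ~~~~~~^^^^^^^^^^^^^^^^^^^^^^^^^^^^^^^^^^
  File "fit.py", line 16, in render
    uv=proj(c,p@Rm.T+[x,y,z]); q=((uv-[u0,v0]+.5)*S*16-8).round().astype(np.int32)
  File "h.py", line 5, in proj
    m=eyes.camera_model(c);T=np.linalg.inv(m["cam_to_world"])
ValueError: time passes only in moves, steps and waits
```

```bash
python3 - <<'E'
from cell import eyes,telemetry
import pickle
pickle.dump({c:eyes.camera_model(c) for c in("top","scene")},open("cam.pkl","wb"))
print(telemetry.read_state()["clock"])
E
sed -i 's/^def proj/import pickle\nCM=pickle.load(open("\.\/cam.pkl","rb"))\ndef proj/; s/eyes.camera_model(c)/CM[c]/' h.py
cat > m2.py <<'E'
from fit import *
P={c:np.load(c+"_p.npy") for c in("top","scene")}
J=dict(hammer=(HAM,[.605,-.135,np.arctan2(-.12,.115)],{"top":((306,150),(270,110,350,185)),"scene":((231,258),(205,215,260,305))}),
 pliers=(PL,[.445,-.315,0.],{"top":((361,197),(335,160,390,235)),"scene":((161,256),(130,220,190,285))}))
for t,(parts,x0,d) in J.items():
    cams=[]
    for c,(uv,roi) in d.items():
        m=netmask(c,t,uv,roi)
        if m is None: print(t,c,"none"); continue
        cams.append((c,m,roi)); 
    for s in [cams]+[[k] for k in cams]:
        r=fit(s,parts,x0); print(t,[k[0] for k in s],np.round(r.x,4),round(r.fun,4))
        if len(s)>1: np.save(f"fit_{t}.npy",r.x)
    out=[]
    for c,m,roi in cams:
        q=P[c][roi[1]:roi[3],roi[0]:roi[2],::-1]; k=6
        q=cv2.resize(q,None,fx=k,fy=k,interpolation=cv2.INTER_CUBIC)
        x=np.load(f"fit_{t}.npy") if len(cams)>1 else r.x
        g=cv2.resize(render(c,parts,*x,roi=roi),None,fx=k,fy=k)>.5
        cs,_=cv2.findContours(g.astype(np.uint8),1,2); cv2.drawContours(q,cs,-1,(0,255,255),1)
        cs,_=cv2.findContours((cv2.resize(m,None,fx=k,fy=k,interpolation=0)>.5).astype(np.uint8),1,2); cv2.drawContours(q,cs,-1,(0,0,255),1)
        out.append(cv2.copyMakeBorder(q,0,max(0,560-q.shape[0]),0,0,0)[:560])
    o=np.hstack(out); cv2.imwrite(f"pics/f_{t}.png",o[:,:800])
# rectified tray
x,y,th=np.load("fit_tray.npy") if 0 else (.5432,.2025,-.107)
c_,s_=np.cos(th),np.sin(th)
for c in("top","scene"):
  o=[]
  for z in(.006,.011):
    X,Y=np.meshgrid(np.arange(.125,-.125,-.001),np.arange(.13,-.13,-.001),indexing="ij")
    W=np.stack([x+c_*X-s_*Y,y+s_*X+c_*Y,0*X+z],-1).reshape(-1,3)
    uv=proj(c,W).reshape(X.shape+(2,)).astype(np.float32)
    q=cv2.remap(P[c],uv[...,0],uv[...,1],cv2.INTER_CUBIC)[:,:,::-1]
    q=cv2.convertScaleAbs(q,alpha=1.8)
    q=cv2.resize(q,None,fx=1.5,fy=2.2)
    for k in range(-120,130,20):
        r=int((125-k)*2.2); cv2.line(q,(0,r),(q.shape[1],r),(0,255,255) if k else (0,0,255),1)
        cc=int((130-k)*1.5); cv2.line(q,(cc,0),(cc,q.shape[0]),(0,255,0) if k else (0,0,255),1)
    o.append(q)
  cv2.imwrite(f"pics/rect_{c}.png",np.hstack(o))
E
python3 m2.py
```

```text
2.7
hammer ['top', 'scene'] [ 0.6073 -0.1423 -0.792 ] 0.3452
hammer ['top'] [ 0.6057 -0.1436 -0.7968] 0.0722
hammer ['scene'] [ 0.6092 -0.1402 -0.8123] 0.1292
pliers ['top', 'scene'] [ 0.4447 -0.3148  0.0089] 0.2969
pliers ['top'] [ 0.4441 -0.316   0.0147] 0.0565
pliers ['scene'] [ 0.4458 -0.3137  0.0012] 0.1366
```

View pics/f_hammer.png

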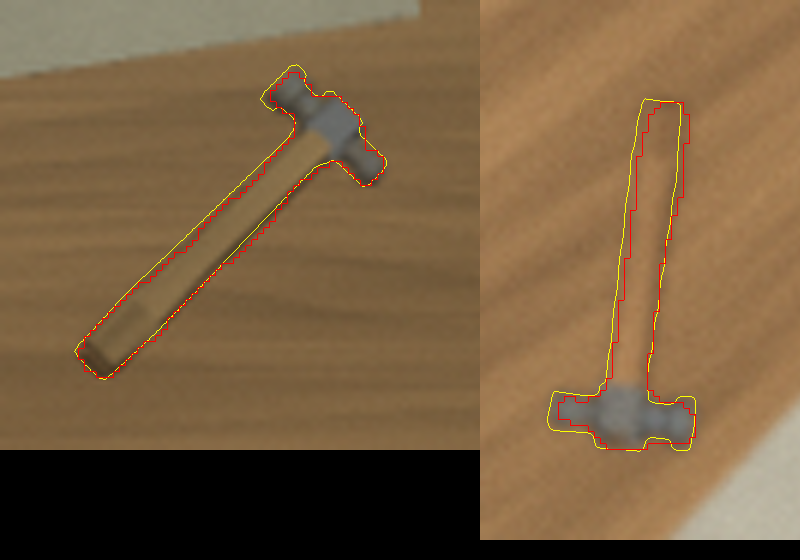

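View pics/f_pliers.png

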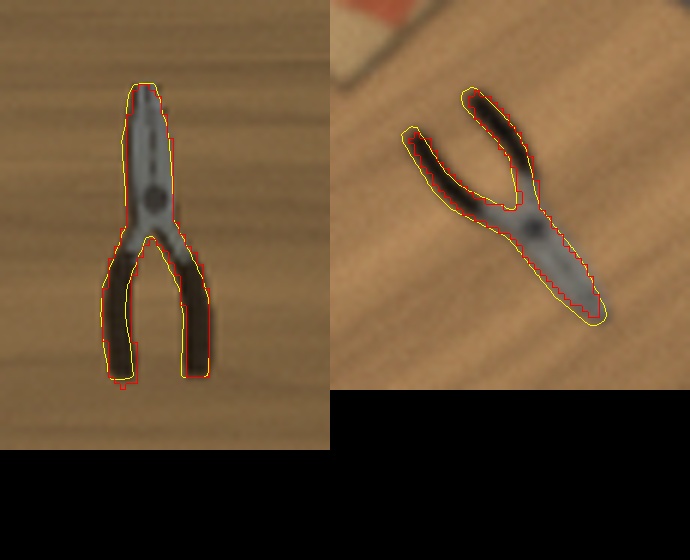

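View pics/rect_top.png

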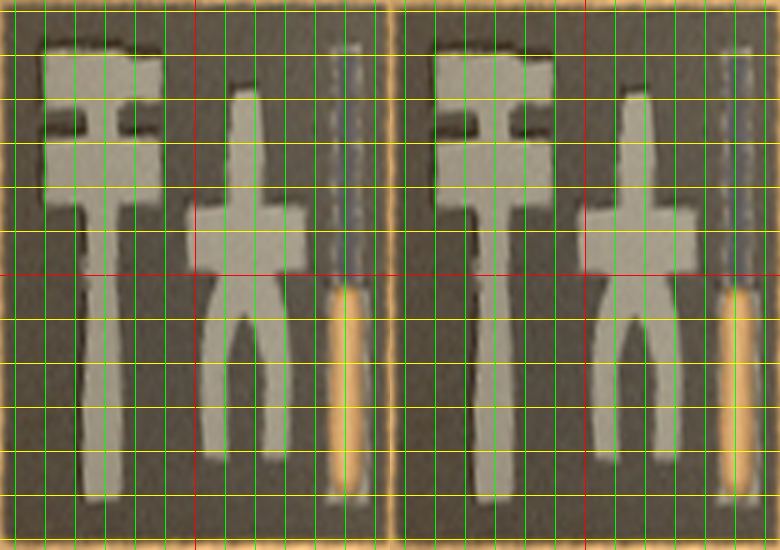

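View pics/rect_scene.png

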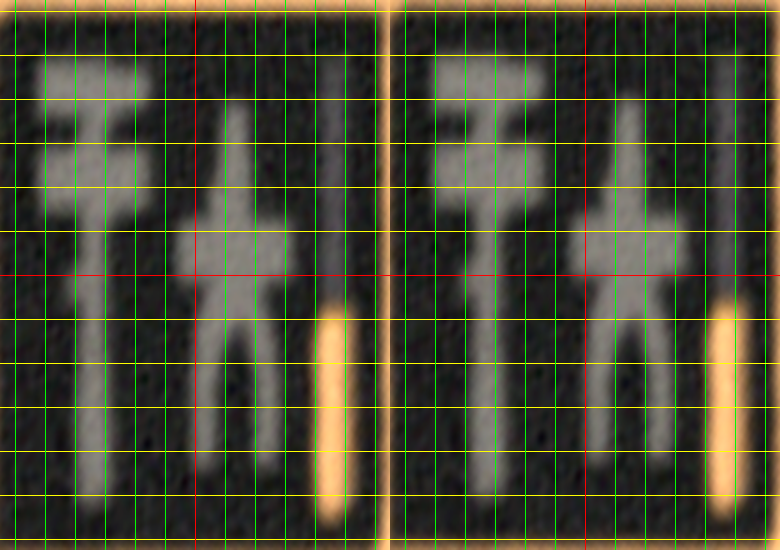

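```bash
cat > plan.py <<'E'
from h import *
# hx: axis direction yaw of tool (x axis of held object); target: grasp pos
def goal(x,y,z,yaw):
    """tool y down, tool x (jaws) perpendicular to yaw; returns both options"""
    out=[]
    for s in(1,-1):
        jx=s*np.array([-np.sin(yaw),np.cos(yaw),0]); dy=np.array([0,0,-1.])
        out.append((np.array([x,y,z]),np.c_[jx,dy,np.cross(jx,dy)]))
    return out
def rel(s,g):
    R0=R.from_quat(s["tcp_rot"]).as_matrix(); p,Rg=g
    return np.round(np.r_[(R0.T@(p-s["position"]))*100,R.from_matrix(R0.T@Rg).as_rotvec()],3)
E
python3 - <<'E'
from plan import *
s=telemetry.read_state(); print(np.round(R.from_quat(s["tcp_rot"]).as_matrix(),3), ctrl.tip_reach,s["clock"],s["position"])
th=-.80; c,sn=np.cos(th),np.sin(th)
for g in goal(.6075+.047*c,-.142+.047*sn,.15,th): print(g[0],rel(s,g))
for g in goal(.4447,-.3148,.15,.009): print(rel(s,g))
E
```

```text
[[ 0.329 -0.    -0.944]
 [ 0.944  0.     0.329]
 [ 0.    -1.     0.   ]] 0.025 2.9 [0.18069093 0.51947144 0.25628856]
[ 0.64024522 -0.17571574  0.15      ] [-50.558  10.627 -66.247  -0.      0.465   0.   ]
[ 0.64024522 -0.17571574  0.15      ] [-50.558  10.627 -66.247   0.     -2.676   0.   ]
[-70.119  10.627 -52.349  -0.     -0.344   0.   ]
[-70.119  10.627 -52.349  -0.      2.798  -0.   ]
```

```bash
python3 -m inch '[[-12.1,0,-15.9,0,0.465,0,5.5],[-12.1,0,-15.9,0,0.465,0,5.5],[-12.1,0,-15.9,0,0.465,0,5.5],[-12.1,0,-15.9,0,0.465,0,5.5],[-12.1,0,-15.9,0,0.465,0,5.5]]'
python3 -m inch '[[-3,0,-15.6,0,0,0,5.5],[-3,0,-15.6,0,0,0,5.5],[-3,0,-15.6,0,0,0,5.5],[-3,0,-15.6,0,0,0,5.5],[-3,0,-15.6,0,0,0,5.5]]'
python3 -m inch '[[-3,0,-15.6,0,0,0,5.5],[-3,0,-15.6,0,0,0,5.5],[-3,0,-15.6,0,0,0,5.5],[-3,0,-15.6,0,0,0,5.5],[-3,0,-15.6,0,0,0,5.5]]'
python3 - <<'E'
from plan import *
s=telemetry.read_state(); print(s["clock"],s["position"],s["opening"],s["wrist_force"],s["joint_positions"])
th=-.80; c,sn=np.cos(th),np.sin(th)
print(rel(s,goal(.6075+.047*c,-.142+.047*sn,.15,th)[0]))
E
```

```text
clock: 3.32
position: [0.2919, 0.3507, 0.2564]
tcp_rot: [0.656, 0.264, -0.264, -0.656]
wrist_force: [1.0, 0.2, -0.0]
opening: 0.0545
clock: 3.73
position: [0.3807, 0.2164, 0.2565]
tcp_rot: [0.656, 0.265, -0.264, -0.655]
wrist_force: [-0.4, -0.5, 0.4]
opening: 0.0551
clock: 4.15
position: [0.4679, 0.0838, 0.2564]
tcp_rot: [0.656, 0.265, -0.264, -0.655]
wrist_force: [0.2, 0.2, -0.8]
opening: 0.0552
4.15 [0.46793961 0.08382333 0.25637213] 0.05517604344730878 [ 0.23069999  0.2284618  -0.7878889 ] [ 7.97287306e-02  2.14054943e-01  1.83765949e+00 -9.95837966e-04
  1.08862000e+00 -6.87337733e-01]
[-5.6260e+00  1.0680e+01 -3.0626e+01  1.0000e-03 -3.0000e-03  0.0000e+00]
```

```bash
python3 -m inch '[[-3,0,-16,0,0,0,5.5],[-3,0,-16,0,0,0,5.5],[-3,0,-16,0,0,0,5.5],[-3,0,-16,0,0,0,5.5],[-3,0,-16,0,0,0,5.5]]'
python3 -m inch '[[-2.6,10.6,-14.6,0,0,0,5.5],[-2.6,10.6,-14.6,0,0,0,5.5],[-2.6,10.6,-14.6,0,0,0,5.5],[-2.6,10.6,-14.6,0,0,0,5.5],[-2.6,10.6,-14.6,0,0,0,5.5]]'
python3 - <<'E'
from plan import *
s=telemetry.read_state(); print(s["clock"],s["position"],s["joint_positions"])
th=-.80; c,sn=np.cos(th),np.sin(th)
print(rel(s,goal(.6075+.047*c,-.142+.047*sn,.06,th)[0]))
p,d=eyes.grab_frame("scene"); show("scene",p,180,200,290,310,5,"a1.png")
p,d=eyes.grab_frame("top"); show("top",p,260,100,360,190,5,"a2.png")
a=cv2.imread("pics/a1.png");b=cv2.imread("pics/a2.png");cv2.imwrite("pics/a3.png",cv2.resize(np.hstack([a[:450,:],b]),(800,343)))
E
```

```text
clock: 4.57
position: [0.558, -0.0523, 0.256]
tcp_rot: [0.656, 0.265, -0.265, -0.655]
wrist_force: [0.7, 0.9, 0.3]
opening: 0.0549
clock: 4.98
position: [0.6389, -0.173, 0.1464]
tcp_rot: [-0.655, -0.264, 0.266, 0.656]
wrist_force: [0.2, -0.3, -0.2]
opening: 0.0551
4.9833 [ 0.63885263 -0.17302174  0.1463918 ] [-3.34694503e-01  6.69625152e-01  1.42569548e+00 -3.37268076e-04
  1.04955002e+00 -1.10413675e+00]
[-7.200e-02  8.638e+00 -3.150e-01 -3.000e-03 -1.000e-03 -2.000e-03]
```

View pics/a3.png

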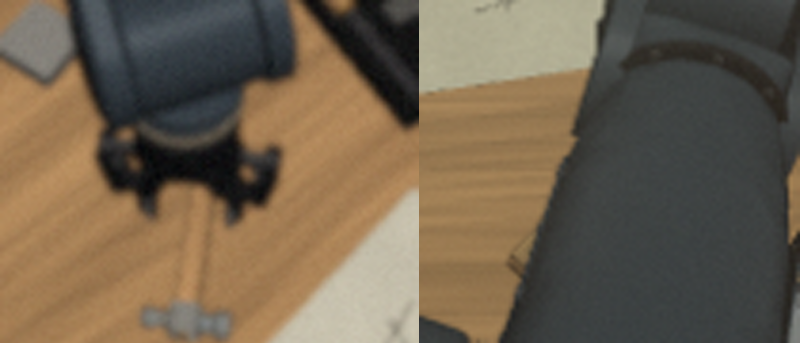

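The scene view shows the open fingers straddling the handle. I'll go down.

```bash
python3 -m inch '[[0,3,-0.3,0,0,0,4],[0,6,-0.3,0,0,0,4],[0,9,-0.3,0,0,0,4],[0,10,-0.3,0,0,0,4],[0,10,-0.3,0,0,0,4]]'
python3 -m inch '[[0,0.5,0,0,0,0,4],[0,1,0,0,0,0,4],[0,1.3,0,0,0,0,4],[0,1.6,0,0,0,0,4],[0,1.6,0,0,0,0,4]]'
```

```text
clock: 5.5
position: [0.6395, -0.1716, 0.0488]
tcp_rot: [-0.654, -0.265, 0.267, 0.656]
wrist_force: [-0.3, -0.1, 0.8]
opening: 0.0403
clock: 5.92
position: [0.6406, -0.1733, 0.0344]
tcp_rot: [0.655, 0.266, -0.266, -0.655]
wrist_force: [-0.6, -0.1, -0.3]
opening: 0.0402
```

```bash
python3 -m inch '[[0,0.15,0,0,0,0,4],[0,0.25,0,0,0,0,4],[0,0.25,0,0,0,0,4]]'
python3 -m inch '[[0,0,0,0,0,0,1.6],[0,0,0,0,0,0,1.6],[0,0,0,0,0,0,1.6],[0,0,0,0,0,0,1.6],[0,0,0,0,0,0,1.6]]'
python3 -m inch '[[0,0,0,0,0,0,1.6],[0,0,0,0,0,0,1.6],[0,0,0,0,0,0,1.6]]'
```

```text
clock: 6.17
position: [0.6406, -0.1733, 0.0318]
tcp_rot: [-0.655, -0.266, 0.266, 0.655]
wrist_force: [0.3, 0.4, -0.5]
opening: 0.04
clock: 6.58
position: [0.6408, -0.1734, 0.0322]
tcp_rot: [0.655, 0.266, -0.266, -0.655]
wrist_force: [-2.9, -1.2, 4.4]
opening: 0.0184
clock: 6.83
position: [0.6408, -0.1734, 0.0322]
tcp_rot: [0.655, 0.266, -0.266, -0.655]
wrist_force: [-1.8, -1.0, 5.8]
opening: 0.0184
```

```bash
python3 -m inch '[[0,-1,0,0,0,0,1.2],[0,-3,0,0,0,0,1.2],[0,-6,0,0,0,0,1.2],[0,-9,0,0,0,0,1.2],[0,-9,0,0,0,0,1.2]]'
python3 -m inch '[[0,0,0,0,0,0,1.2],[0,0,0,0,0,0,1.2]]'
python3 - <<'E'
from plan import *
s=telemetry.read_state(); print(s["clock"],s["position"],s["joint_positions"],s["ft_torque"])
p,d=eyes.grab_frame("scene"); show("scene",p,170,190,290,310,5,"b1.png")
E
```

```text
clock: 7.25
position: [0.6431, -0.1739, 0.128]
tcp_rot: [0.657, 0.268, -0.264, -0.653]
wrist_force: [0.2, -0.1, -1.5]
opening: 0.0184
clock: 7.42
position: [0.64, -0.173, 0.1209]
tcp_rot: [-0.655, -0.265, 0.266, 0.656]
wrist_force: [0.2, 0.2, -3.9]
opening: 0.0186
7.4167 [ 0.63999525 -0.17298409  0.12089902] [-3.34210514e-01  7.02025315e-01  1.43720274e+00  1.02060409e-04
  1.00403050e+00 -1.10526287e+00] [0.03013921 0.04145483 0.00999117]
```

View pics/b1.png

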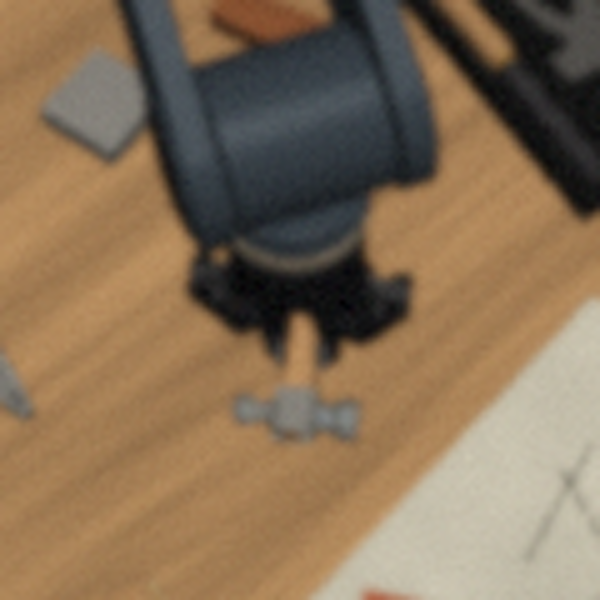

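```bash
python3 - <<'E'
from plan import *
s=telemetry.read_state()
print(rel(s,goal(.5966,.2598,.12,-.108)[0]), rel(s,goal(.626,-.03,.125,-.45)[0]))
E
```

```text
[ 2.7058e+01  8.1000e-02  3.4048e+01 -3.0000e-03 -6.9200e-01 -0.0000e+00] [ 8.9710e+00 -4.5200e-01  1.1215e+01 -3.0000e-03 -3.5000e-01 -1.0000e-03]
```

```bash
python3 -m inch '[[9,-0.4,11.2,0,-0.35,0,1.2],[9,-0.4,11.2,0,-0.35,0,1.2],[9,-0.4,11.2,0,-0.35,0,1.2],[9,-0.4,11.2,0,-0.35,0,1.2],[9,-0.4,11.2,0,-0.35,0,1.2]]'
python3 - <<'E'
from plan import *
s=telemetry.read_state(); print(s["position"])
g=goal(.6113,.115,.125,-.108)[0]
print(rel(s,g)); print(rel(dict(tcp_rot=R.from_matrix(g[1]).as_quat(),position=g[0]),goal(.5966,.2598,.12,-.108)[0]))
E
```

```text
clock: 7.88
position: [0.6259, -0.026, 0.1243]
tcp_rot: [-0.597, -0.376, 0.378, 0.599]
wrist_force: [0.1, 0.2, -3.5]
opening: 0.0184
[ 0.62587406 -0.02601448  0.12429549]
[ 1.2097e+01 -5.0000e-02  7.3920e+00 -3.0000e-03 -3.3800e-01  0.0000e+00]
[14.237  0.5    3.022  0.    -0.     0.   ]
```

```bash
python3 -m inch '[[12.1,0,7.4,0,-0.338,0,1.2],[12.1,0,7.4,0,-0.338,0,1.2],[12.1,0,7.4,0,-0.338,0,1.2],[12.1,0,7.4,0,-0.338,0,1.2],[12.1,0,7.4,0,-0.338,0,1.2]]'
python3 -m inch '[[4,0,0.8,0,0,0,1.2],[8,0,1.6,0,0,0,1.2],[11,0,2.2,0,0,0,1.2],[13.8,0,2.9,0,0,0,1.2],[13.8,0,2.9,0,0,0,1.2]]'
python3 -m inch '[[0,0,0,0,0,0,1.2],[0,0,0,0,0,0,1.2]]'
cat > look.py <<'E'
from plan import *
import sys
n=sys.argv[1]; R1=(140,110,260,220); R2=(240,130,370,250)
if len(sys.argv)>2 and sys.argv[2]=="t": pass
p,d=eyes.grab_frame("top"); np.save("lt.npy",p); q,e=eyes.grab_frame("scene"); np.save("ls.npy",q)
a=cv2.resize(p[R1[1]:R1[3],R1[0]:R1[2]],(400,366),interpolation=2); b=cv2.resize(q[R2[1]:R2[3],R2[0]:R2[2]],(400,366),interpolation=2)
cv2.imwrite(f"pics/{n}.png",cv2.convertScaleAbs(np.hstack([a,b])[:,:,::-1],alpha=1.4))
E
python3 look.py c1; python3 - <<'E'
from plan import *
s=telemetry.read_state(); print(s["position"],s["clock"],s["joint_positions"]); print(rel(s,goal(.5966,.2598,.06,-.108)[0]))
E
```

```text
clock: 8.3
position: [0.612, 0.1142, 0.1244]
tcp_rot: [-0.526, -0.472, 0.473, 0.527]
wrist_force: [-0.5, 0.9, -3.0]
opening: 0.0183
clock: 8.72
position: [0.5986, 0.2549, 0.1245]
tcp_rot: [-0.526, -0.472, 0.472, 0.527]
wrist_force: [-0.1, -0.5, -2.8]
opening: 0.0181
clock: 8.88
position: [0.5996, 0.2501, 0.1248]
tcp_rot: [-0.527, -0.47, 0.472, 0.527]
wrist_force: [0.7, -0.6, -3.6]
opening: 0.0188
[0.59989898 0.24976422 0.12524951] 8.9833 [ 3.22981048e-01  6.75013825e-01  1.47582905e+00 -2.74322329e-04
  9.91790152e-01 -1.13419641e+00]
[ 9.640e-01  6.525e+00  4.360e-01 -1.000e-03 -5.000e-03 -1.000e-03]
```

View pics/c1.png

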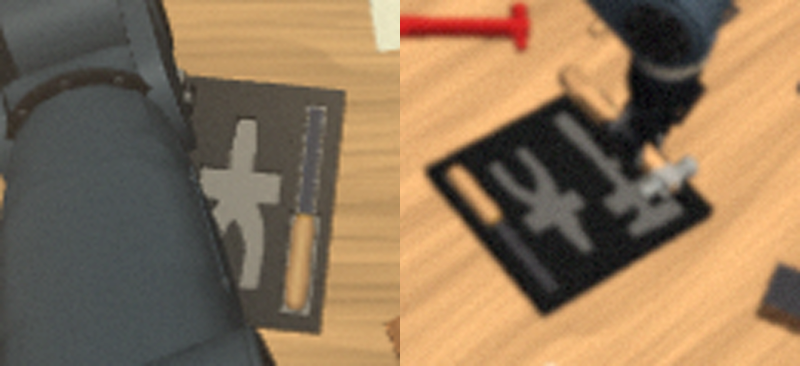

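```bash
python3 -m inch '[[0.5,2,0.2,0,-0.003,0,1.2],[0.96,4,0.44,0,-0.005,0,1.2],[0.96,5.5,0.44,0,-0.005,0,1.2],[0.96,6.4,0.44,0,-0.005,0,1.2],[0.96,6.4,0.44,0,-0.005,0,1.2]]'
python3 -m inch '[[0,0,0,0,0,0,1.2],[0,0,0,0,0,0,1.2],[0,0,0,0,0,0,1.2]]'
python3 look.py c2; cat > hs.py <<'E'
from fit import *
from plan import *
s=telemetry.read_state(); print(s["position"],s["clock"],R.from_quat(s["tcp_rot"]).as_matrix()[:,0]); print(rel(s,goal(.5966,.2598,.038,-.108)[0]))
p=np.load("ls.npy"); x=s["position"]; jx=R.from_quat(s["tcp_rot"]).as_matrix()[:,0]; th=np.arctan2(-jx[0],jx[1])
roi=(240,130,370,250); k=6
q=cv2.resize(p[roi[1]:roi[3],roi[0]:roi[2],::-1],None,fx=k,fy=k,interpolation=2); q=cv2.convertScaleAbs(q,alpha=1.5)
def ov(parts,a,b,t,z,col):
    g=cv2.resize(render("scene",parts,a,b,t,z,roi=roi),None,fx=k,fy=k)>.5
    cs,_=cv2.findContours(g.astype(np.uint8),1,2); cv2.drawContours(q,cs,-1,col,1)
ov(HAM,x[0]-.046*np.cos(th),x[1]-.046*np.sin(th),th,x[2]-.0322,(0,255,255))
ov(TRAY,.5444,.2035,-.1104,0,(0,255,0))
cv2.imwrite("pics/hs.png",q[:600,:])
E
python3 hs.py
```

```text
clock: 9.4
position: [0.5957, 0.26, 0.0598]
tcp_rot: [-0.526, -0.471, 0.473, 0.527]
wrist_force: [0.4, -0.9, -2.5]
opening: 0.0179
clock: 9.65
position: [0.5971, 0.2612, 0.063]
tcp_rot: [0.526, 0.473, -0.472, -0.526]
wrist_force: [-0.6, 0.7, -3.1]
opening: 0.0183
[0.59683968 0.26131319 0.06270033] 9.75 [1.06742521e-01 9.94286532e-01 5.70831476e-04]
[-1.54e-01  2.47e+00  1.10e-02  1.00e-03  1.00e-03  1.00e-03]
```

View pics/hs.png

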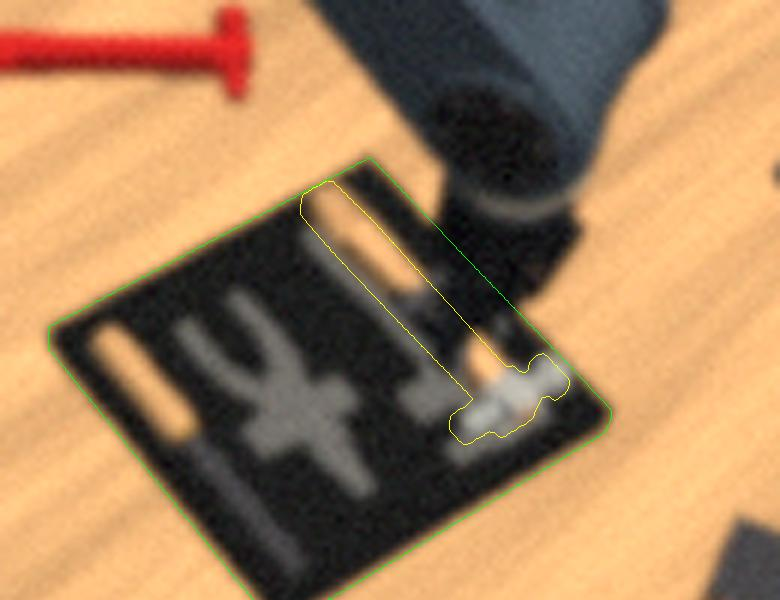

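```bash
python3 -m inch '[[-0.12,0.3,0,0,0,0,1.2],[-0.12,0.6,0,0,0,0,1.2],[-0.12,0.9,0,0,0,0,1.2],[-0.12,1.2,0,0,0,0,1.2],[-0.12,1.3,0,0,0,0,1.2]]'
python3 -m inch '[[0,0.2,0,0,0,0,1.2],[0,0.3,0,0,0,0,1.2],[0,0.3,0,0,0,0,1.2]]'
python3 look.py c3; python3 hs.py
```

```text
clock: 10.17
position: [0.596, 0.26, 0.048]
tcp_rot: [-0.526, -0.472, 0.473, 0.526]
wrist_force: [0.0, -0.4, -2.7]
opening: 0.0184
clock: 10.42
position: [0.5963, 0.2599, 0.0458]
tcp_rot: [0.526, 0.473, -0.473, -0.526]
wrist_force: [-0.6, -2.2, -0.7]
opening: 0.0185
[0.59627693 0.25992739 0.045872  ] 10.5167 [ 1.06540117e-01  9.94308367e-01 -2.73983013e-04]
[-0.009  0.787 -0.034 -0.     0.001 -0.   ]
```

View pics/hs.png

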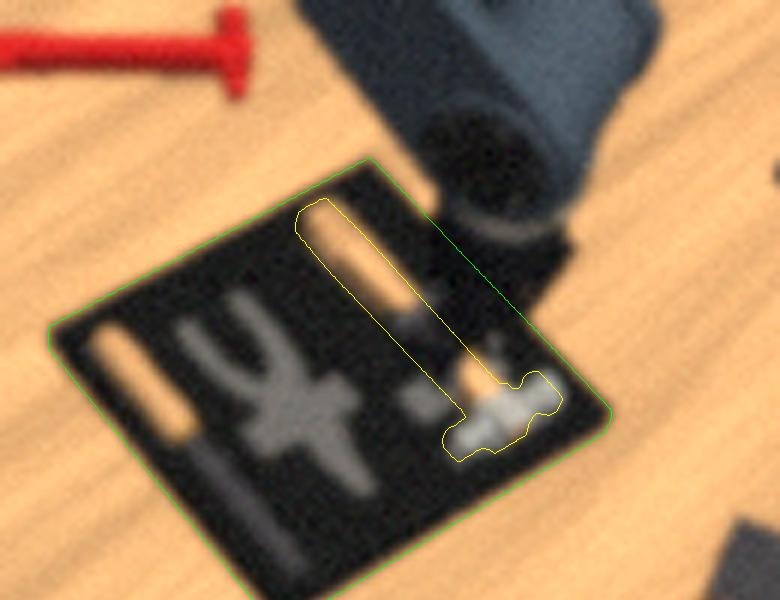

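```bash
python3 -m inch '[[0,0.15,0,0,0,0,1.2],[0,0.3,0,0,0,0,1.2],[0,0.3,0,0,0,0,1.2]]'
python3 -m inch '[[0,0.15,0,0,0,0,1.2],[0,0.3,0,0,0,0,1.2],[0,0.3,0,0,0,0,1.2]]'
```

```text
clock: 10.77
position: [0.5964, 0.26, 0.0428]
tcp_rot: [0.526, 0.473, -0.473, -0.526]
wrist_force: [1.1, -2.9, 0.6]
opening: 0.0185
clock: 11.02
position: [0.5962, 0.26, 0.0392]
tcp_rot: [0.526, 0.473, -0.473, -0.526]
wrist_force: [1.4, -2.9, -2.9]
opening: 0.0186
```

```bash
python3 -m inch '[[0,0.1,0,0,0,0,1.2],[0,0.15,0,0,0,0,1.2],[0,0.15,0,0,0,0,1.2]]'
python3 - <<'E'
from plan import *
s=telemetry.read_state(); print(s["wrist_force"],s["ft_torque"],s["position"])
E
python3 look.py c4;python3 hs.py
```

```text
clock: 11.27
position: [0.5962, 0.2601, 0.0383]
tcp_rot: [-0.526, -0.473, 0.473, 0.526]
wrist_force: [-0.9, -2.8, 0.3]
opening: 0.0184
[-0.852929   -2.81293753  0.34931153] [-0.47700966  0.14150416  0.12139098] [0.59622485 0.26009471 0.03828074]
[0.59620201 0.26008338 0.03824544] 11.3667 [ 1.06521937e-01  9.94310347e-01 -1.08036892e-04]
[-0.024  0.025 -0.043 -0.     0.001 -0.   ]
```

View pics/hs.png

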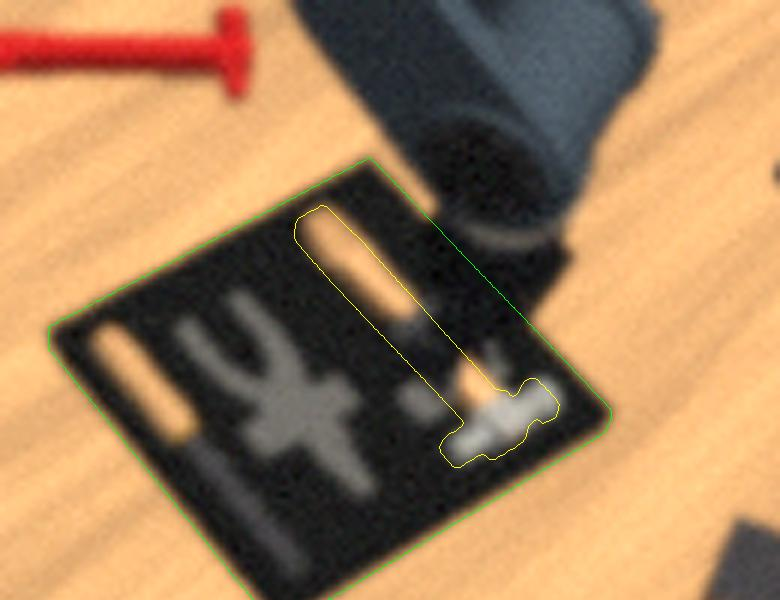

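```bash
python3 -m inch '[[0,0,0,0,0,0,2.4],[0,0,0,0,0,0,3.2],[0,0,0,0,0,0,3.2],[0,0,0,0,0,0,3.2]]'
python3 -m inch '[[0,-1.5,0,0,0,0,3.2],[0,-4,0,0,0,0,3.2],[0,-6,0,0,0,0,3.2],[0,-6,2,0,0,0,3.2],[0,-6,4.6,0,0,0,1]]'
python3 -m inch '[[0,0,0,0,0,0,0],[0,0,0,0,0,0,0],[0,0,0,0,0,0,0],[0,0,0,0,0,0,0]]'
python3 look.py c5; python3 hs.py
```

```text
clock: 11.7
position: [0.5964, 0.2603, 0.0384]
tcp_rot: [0.526, 0.473, -0.472, -0.526]
wrist_force: [-0.7, -0.0, -0.7]
opening: 0.032
clock: 12.12
position: [0.552, 0.2652, 0.101]
tcp_rot: [0.527, 0.474, -0.471, -0.526]
wrist_force: [0.4, 0.1, -1.5]
opening: 0.0209
clock: 12.45
position: [0.5514, 0.265, 0.0989]
tcp_rot: [0.526, 0.473, -0.472, -0.526]
wrist_force: [0.9, 0.0, 0.0]
opening: 0.0003
[0.55116595 0.26490394 0.09838591] 12.55 [1.07019795e-01 9.94256874e-01 1.80864924e-04]
[-2.20e-02  6.04e+00 -4.57e+00  0.00e+00  1.00e-03  0.00e+00]
```

View pics/hs.png

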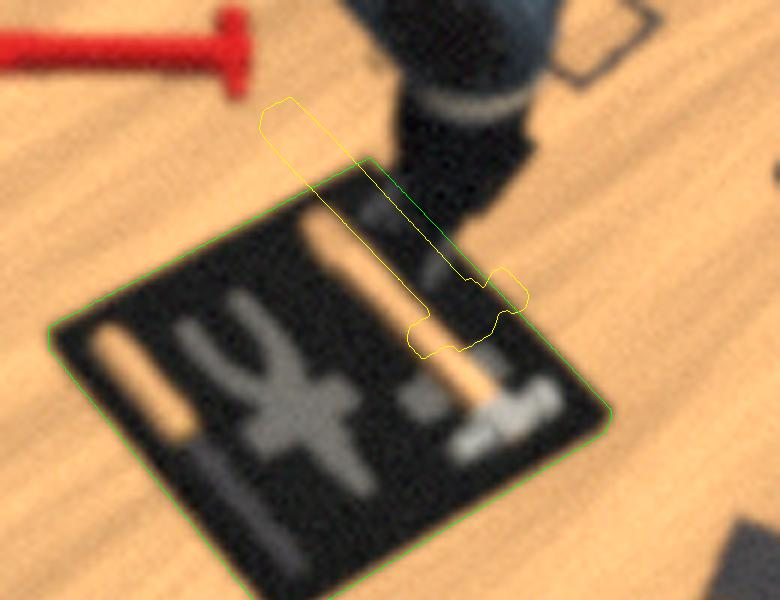

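```bash
python3 -m inch '[[0,1.5,0,0,0,0,0],[0,2.7,0,0,0,0,0],[0,3.2,0,0,0,0,0],[0,3.2,0,0,0,0,0]]'
python3 -m inch '[[0,0.2,0,0,0,0,0],[0,0.4,0,0,0,0,0],[0,0.4,0,0,0,0,0]]'
python3 -m inch '[[0,0.2,0,0,0,0,0],[0,0.3,0,0,0,0,0],[0,0.3,0,0,0,0,0]]'
```

```text
clock: 12.88
position: [0.5499, 0.2646, 0.0646]
tcp_rot: [-0.526, -0.472, 0.473, 0.526]
wrist_force: [0.4, -0.8, 0.3]
opening: -0.0001
clock: 13.13
position: [0.5506, 0.265, 0.0623]
tcp_rot: [0.526, 0.473, -0.473, -0.526]
wrist_force: [1.1, 0.8, -0.3]
opening: 0.0
clock: 13.38
position: [0.5505, 0.265, 0.0592]
tcp_rot: [-0.526, -0.473, 0.473, 0.526]
wrist_force: [0.8, -0.3, 0.1]
opening: 0.0002
```

```bash
python3 -m inch '[[0,0.1,0,0,0,0,0],[0,0.2,0,0,0,0,0],[0,0.2,0,0,0,0,0]]'
python3 -m inch '[[0,0.1,0,0,0,0,0],[0,0.2,0,0,0,0,0],[0,0.2,0,0,0,0,0]]'
```

```text
clock: 13.63
position: [0.5506, 0.265, 0.0572]
tcp_rot: [0.526, 0.473, -0.473, -0.526]
wrist_force: [-0.4, -0.4, 0.9]
opening: 0.0001
clock: 13.88
position: [0.5506, 0.2651, 0.057]
tcp_rot: [0.526, 0.473, -0.473, -0.526]
wrist_force: [-7.4, -2.8, 20.2]
opening: 0.0002
```

The hammer is home: contact came at TCP 57 mm, which puts the tip at 32 mm, and it held firm at 20 N. On to the pliers.

```bash
python3 -m inch '[[0,-3,0,0,0,0,0],[0,-7,0,0,0,0,1],[0,-10,0,0,0,0,3],[-4,-11,0.2,0,-0.05,0,4.5],[-8,-11,0.4,0,-0.11,0,4.5]]'
python3 - <<'E'
from plan import *
s=telemetry.read_state(); print(s["clock"],s["position"])
print(rel(s,goal(.4615,-.3139,.12,.009)[0]))
E
python3 look.py d1; python3 hs.py
```

```text
clock: 14.3
position: [0.5391, 0.1865, 0.1684]
tcp_rot: [0.499, 0.504, -0.5, -0.497]
wrist_force: [0.8, -0.9, 0.0]
opening: 0.0443
14.3 [0.53907393 0.18645878 0.16841952]
[-4.9978e+01  4.7230e+00  8.1940e+00  6.0000e-03 -1.0000e-03  1.0000e-03]
[0.53746643 0.18221286 0.16598567] 14.4 [-2.90288032e-03  9.99995510e-01 -7.43416545e-04]
[ 7.7510e+00  1.2793e+01 -5.9350e+00  0.0000e+00  1.1100e-01 -1.0000e-03]
```

View pics/hs.png

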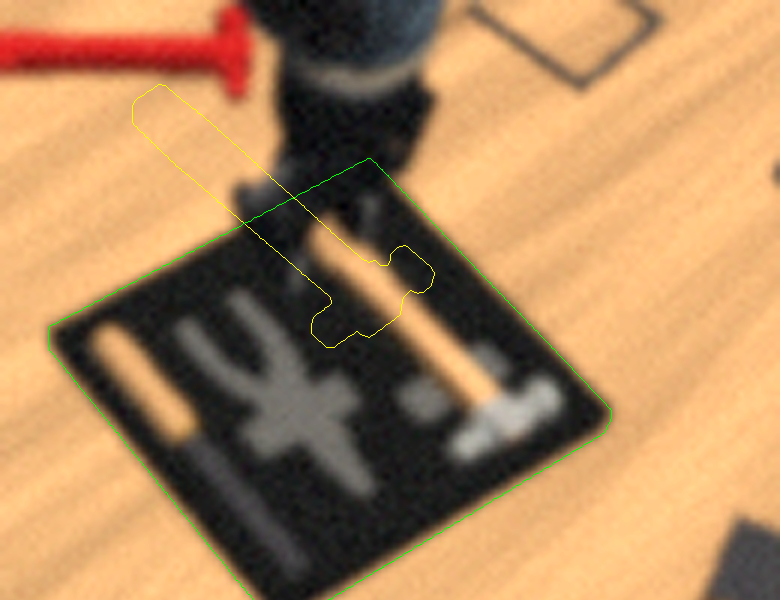

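```bash
python3 -m inch '[[-16.5,0,2.5,0,0,0,4.5],[-16.5,0,2.5,0,0,0,4.5],[-16.5,0,2.5,0,0,0,4.5],[-16.5,0,2.5,0,0,0,4.5],[-16.5,0,2.5,0,0,0,4.5]]'
python3 -m inch '[[-16.5,0,2.5,0,0,0,4.5],[-16.5,0,2.5,0,0,0,4.5],[-16.5,0,2.5,0,0,0,4.5],[-16.5,0,2.5,0,0,0,4.5],[-16.5,0,2.5,0,0,0,4.5]]'
python3 -m inch '[[-16.5,0,2.5,0,0,0,4.5],[-16.5,0,2.5,0,0,0,4.5],[-16.5,0,2.5,0,0,0,4.5],[-16.5,2,2.5,0,0,0,4.5],[-16.5,4,2.5,0,0,0,4.5]]'
python3 -m inch '[[0,0,0,0,0,0,4.5],[0,0,0,0,0,0,4.5]]'
python3 - <<'E'
from plan import *
s=telemetry.read_state(); print(s["clock"],s["position"],s["joint_positions"])
print(rel(s,goal(.4615,-.3139,.06,.009)[0]))
p,d=eyes.grab_frame("scene"); np.save("ls.npy",p); show("scene",p,110,180,210,300,5,"e1.png")
E
```

```text
clock: 14.82
position: [0.5128, 0.0159, 0.1652]
tcp_rot: [0.5, 0.499, -0.5, -0.5]
wrist_force: [0.2, 0.3, -0.6]
opening: 0.0452
clock: 15.23
position: [0.4887, -0.1495, 0.1654]
tcp_rot: [0.501, 0.499, -0.5, -0.5]
wrist_force: [1.0, -0.1, -0.1]
opening: 0.0452
clock: 15.65
position: [0.4651, -0.3147, 0.1261]
tcp_rot: [0.502, 0.5, -0.5, -0.498]
wrist_force: [0.3, -0.4, 0.1]
opening: 0.0449
clock: 15.82
position: [0.4644, -0.3085, 0.1246]
tcp_rot: [-0.498, -0.501, 0.501, 0.5]
wrist_force: [1.0, -0.6, -0.6]
opening: 0.0449
15.8167 [ 0.46439815 -0.30853175  0.12457093] [-6.70003662e-01  5.34195942e-01  1.73812747e+00  2.88059019e-04
  8.72016238e-01 -2.24343176e+00]
[-5.480e-01  6.457e+00  2.780e-01 -2.000e-03 -7.000e-03  2.000e-03]
```

View pics/e1.png

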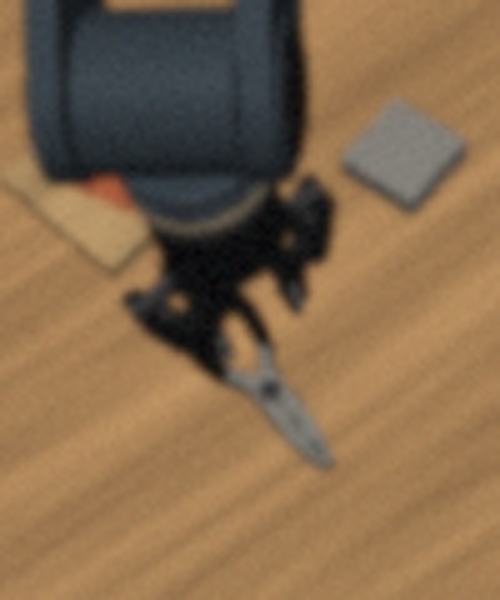

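```bash
python3 -m inch '[[-0.3,2,0.15,0,-0.004,0,4.5],[-0.55,5,0.28,0,-0.007,0,4.5],[-0.55,7.5,0.28,0,-0.007,0,4.5],[-0.55,8.6,0.28,0,-0.007,0,4.5],[-0.55,8.6,0.28,0,-0.007,0,4.5]]'
python3 -m inch '[[0,0.3,0,0,0,0,4.2],[0,0.6,0,0,0,0,4],[0,0.9,0,0,0,0,4],[0,0.9,0,0,0,0,4],[0,0.9,0,0,0,0,4]]'
```

```text
clock: 16.28
position: [0.4618, -0.3134, 0.0383]
tcp_rot: [-0.496, -0.503, 0.503, 0.498]
wrist_force: [0.3, -0.4, 0.4]
opening: 0.0452
clock: 16.7
position: [0.462, -0.315, 0.0308]
tcp_rot: [0.498, 0.503, -0.503, -0.497]
wrist_force: [0.2, -0.0, -0.3]
opening: 0.0402
```

```bash
python3 -m inch '[[0,0.15,0,0,0,0,4],[0,0.15,0,0,0,0,4],[0,0.15,0,0,0,0,4]]'
python3 -m inch '[[0,0,0,0,0,0,1.6],[0,0,0,0,0,0,1.6],[0,0,0,0,0,0,1.6],[0,0,0,0,0,0,1.6],[0,0,0,0,0,0,1.6]]'
python3 - <<'E'
from plan import *
s=telemetry.read_state(); print(s["position"],s["opening"],s["wrist_force"],R.from_quat(s["tcp_rot"]).as_matrix()[:,0])
E
python3 -m inch '[[0,-1,0,0,0,0,1.4],[0,-3,0,0,0,0,1.4],[0,-6,0,0,0,0,1.4],[0,-9,0,0,0,0,1.4],[0,-9,0,0,0,0,1.4]]'
python3 -m inch '[[0,0,0,0,0,0,1.4],[0,0,0,0,0,0,1.4]]'
python3 - <<'E'
from plan import *
s=telemetry.read_state(); print(s["clock"],s["position"],s["ft_torque"]); print(rel(s,goal(.53,-.08,.125,-.05)[0]))
p,d=eyes.grab_frame("scene"); np.save("ls.npy",p); show("scene",p,110,180,210,300,5,"e2.png")
E
```

```text
clock: 16.95
position: [0.4618, -0.3149, 0.0289]
tcp_rot: [-0.497, -0.503, 0.503, 0.497]
wrist_force: [0.0, 1.0, -0.7]
opening: 0.0402
clock: 17.37
position: [0.4619, -0.315, 0.0291]
tcp_rot: [-0.498, -0.503, 0.503, 0.497]
wrist_force: [-1.1, 0.2, 6.2]
opening: 0.0205
[ 0.46192719 -0.31501694  0.02913022] 0.02054510069437742 [-1.07526683  0.24779337  6.17221857] [-1.02186137e-02  9.99947730e-01 -3.43344845e-04]
clock: 17.78
position: [0.4637, -0.3163, 0.1243]
tcp_rot: [0.5, 0.503, -0.502, -0.495]
wrist_force: [0.9, -1.1, -0.6]
opening: 0.0202
clock: 17.95
position: [0.4614, -0.3145, 0.1183]
tcp_rot: [-0.497, -0.503, 0.503, 0.498]
wrist_force: [-0.1, 0.1, -2.9]
opening: 0.0204
17.95 [ 0.46141751 -0.31448956  0.11828765] [ 0.0113204  -0.03075973 -0.03365148]
[ 2.3378e+01 -6.6100e-01 -7.0970e+00 -1.0000e-03  6.0000e-02  1.0000e-03]
```

View pics/e2.png

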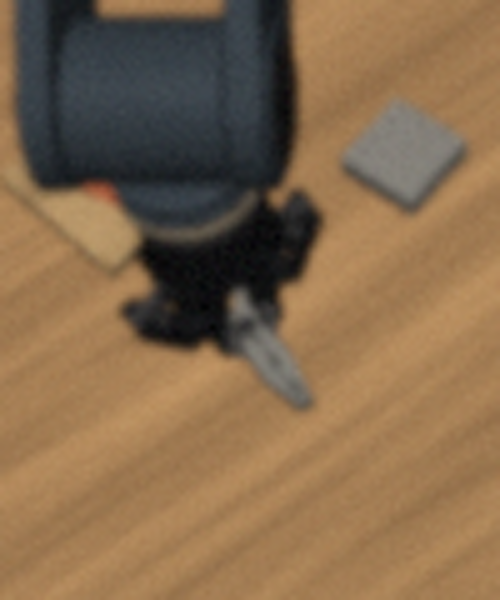

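```bash
python3 -m inch '[[4,0,-0.8,0,0,0,1.4],[8,0,-1.6,0,0,0,1.4],[12,0,-2.4,0,0,0,1.4],[16,0,-3.2,0,0,0,1.4],[16,0,-3.2,0,0,0,1.4]]'
python3 -m inch '[[4,0,-0.8,0,0,0,1.4],[8,0,-1.6,0,0,0,1.4],[12,0,-2.4,0,0,0,1.4],[16,0,-3.2,0,0,0,1.4],[16,0,-3.2,0,0,0,1.4]]'
python3 -m inch '[[4,0,-0.8,0,0.04,0,1.4],[8,0,-1.6,0,0.08,0,1.4],[12,0,-2.4,0,0.117,0,1.4],[15,0,-2.9,0,0.117,0,1.4],[15,0,-2.9,0,0.117,0,1.4]]'
python3 -m inch '[[0,0,0,0,0,0,1.4],[0,0,0,0,0,0,1.4],[0,0,0,0,0,0,1.4]]'
sed 's/HAM,x\[0\]-.046/PL,x[0]-.0166/; s/x\[1\]-.046/x[1]-.0166/; s/x\[2\]-.0322/x[2]-.0291/; s/goal(.5966,.2598,.038/goal(.5572,.1684,.065/; s/hs.png/ps.png/' hs.py > ps.py
python3 look.py f1; python3 ps.py
```

```text
clock: 18.42
position: [0.4918, -0.1487, 0.1174]
tcp_rot: [-0.495, -0.503, 0.504, 0.498]
wrist_force: [-0.3, -1.1, -2.3]
opening: 0.02
clock: 18.83
position: [0.5225, 0.0114, 0.1177]
tcp_rot: [-0.496, -0.504, 0.504, 0.497]
wrist_force: [-0.4, -0.9, -3.6]
opening: 0.0199
clock: 19.25
position: [0.5499, 0.1606, 0.1175]
tcp_rot: [-0.525, -0.473, 0.474, 0.526]
wrist_force: [0.1, 0.4, -1.9]
opening: 0.0202
clock: 19.5
position: [0.5497, 0.155, 0.1181]
tcp_rot: [-0.526, -0.472, 0.473, 0.526]
wrist_force: [0.7, 0.1, -2.0]
opening: 0.0204
[0.5499004  0.1549777  0.11854272] 19.6 [ 1.07955222e-01  9.94155716e-01 -2.86595030e-04]
[ 1.415e+00  5.354e+00 -5.840e-01 -1.000e-03 -0.000e+00 -0.000e+00]
```

View pics/ps.png

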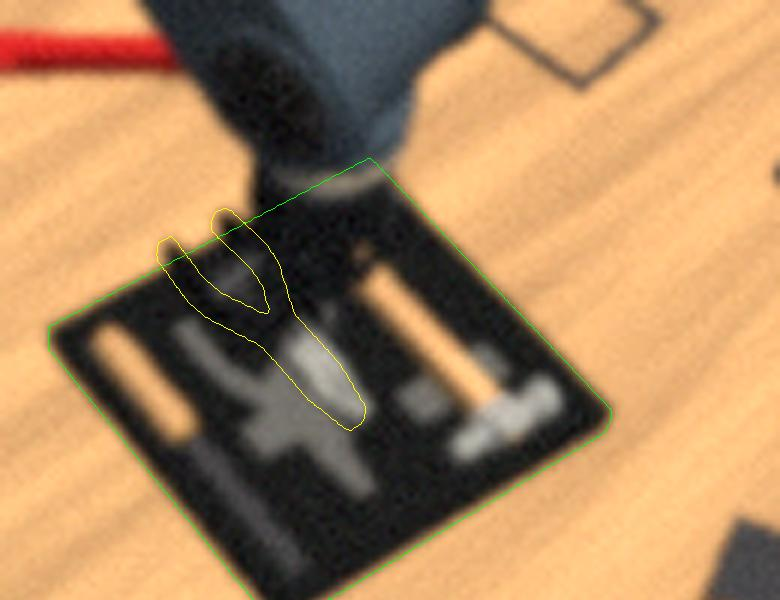

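```bash
python3 -m inch '[[0.7,1.5,-0.3,0,0,0,1.4],[1.4,3,-0.58,0,0,0,1.4],[1.4,4.5,-0.58,0,0,0,1.4],[1.4,5.3,-0.58,0,0,0,1.4],[1.4,5.3,-0.58,0,0,0,1.4]]'
python3 -m inch '[[0,0,0,0,0,0,1.4],[0,0,0,0,0,0,1.4],[0,0,0,0,0,0,1.4]]'
python3 look.py f2; python3 ps.py
```

```text
clock: 20.02
position: [0.5563, 0.1685, 0.0642]
tcp_rot: [-0.526, -0.471, 0.473, 0.527]
wrist_force: [0.1, -0.3, -3.0]
opening: 0.0198
clock: 20.27
position: [0.5578, 0.1692, 0.0668]
tcp_rot: [0.526, 0.473, -0.472, -0.526]
wrist_force: [0.3, 0.1, -2.0]
opening: 0.0205
[0.5576246  0.16934158 0.0665163 ] 20.3667 [1.06733889e-01 9.94287558e-01 3.59118559e-04]
[-0.098  0.152  0.032  0.001  0.001  0.   ]
```

View pics/ps.png

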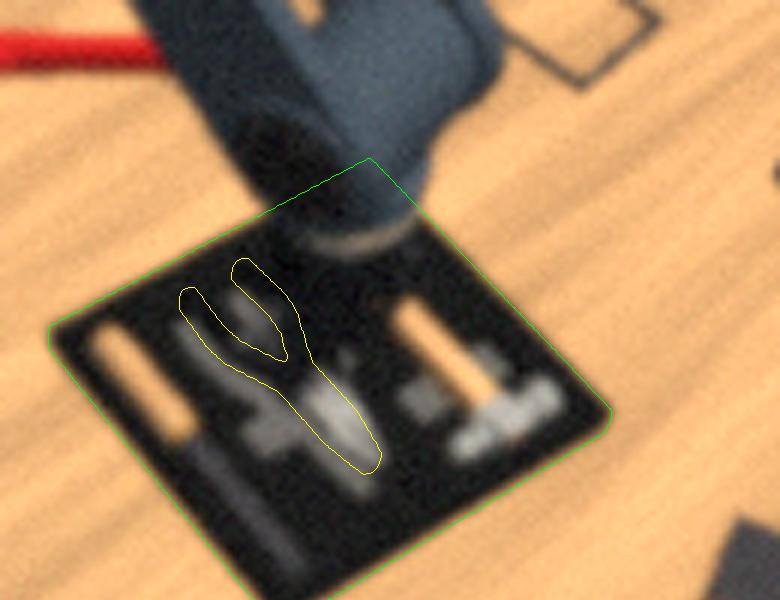

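```bash
python3 -m inch '[[-0.08,0.3,0,0,0,0,1.4],[-0.08,0.7,0.03,0,0,0,1.4],[-0.08,1,0.03,0,0,0,1.4],[-0.08,1.4,0.03,0,0,0,1.4],[-0.08,1.4,0.03,0,0,0,1.4]]'
python3 -m inch '[[0,0.15,0,0,0,0,1.4],[0,0.3,0,0,0,0,1.4],[0,0.3,0,0,0,0,1.4]]'
python3 -c "
from plan import *
s=telemetry.read_state(); print(s['position'],s['wrist_force'],s['ft_torque'])"
```

```text
clock: 20.78
position: [0.5564, 0.1685, 0.0508]
tcp_rot: [-0.526, -0.472, 0.473, 0.526]
wrist_force: [-0.3, 0.1, -1.8]
opening: 0.0205
clock: 21.03
position: [0.5568, 0.1686, 0.0485]
tcp_rot: [-0.526, -0.472, 0.473, 0.526]
wrist_force: [-0.7, -0.4, -2.5]
opening: 0.0202
[0.55680962 0.16859197 0.04853378] [-0.73150893 -0.40781221 -2.49224955] [ 0.02916296 -0.00050131 -0.01864549]
```

Pliers are 2.5 mm below the tray's top face, with no contact force. Continuing down.

```bash
python3 -m inch '[[0,0.15,0,0,0,0,1.4],[0,0.3,0,0,0,0,1.4],[0,0.3,0,0,0,0,1.4]]'
python3 -m inch '[[0,0.1,0,0,0,0,1.4],[0,0.2,0,0,0,0,1.4],[0,0.2,0,0,0,0,1.4]]'
python3 -c "
from plan import *
s=telemetry.read_state(); print(s['position'],s['wrist_force'],s['ft_torque'])"
python3 look.py f3; python3 ps.py
```

```text
clock: 21.28
position: [0.5571, 0.1684, 0.0459]
tcp_rot: [0.526, 0.473, -0.473, -0.526]
wrist_force: [0.6, -2.7, 0.1]
opening: 0.0201
clock: 21.53
position: [0.5572, 0.1685, 0.0439]
tcp_rot: [0.526, 0.473, -0.472, -0.526]
wrist_force: [0.4, -2.6, 1.3]
opening: 0.0202
[0.5572065  0.16850281 0.04393963] [ 0.41099521 -2.64200634  1.33775221] [-0.50441072 -0.19229777 -0.06551341]
[0.5571888  0.16853924 0.04393169] 21.6333 [1.06671284e-01 9.94294338e-01 8.23355792e-05]
[-1.400e-02 -2.107e+00 -4.000e-03  1.000e-03  1.000e-03  0.000e+00]
```

View pics/ps.png

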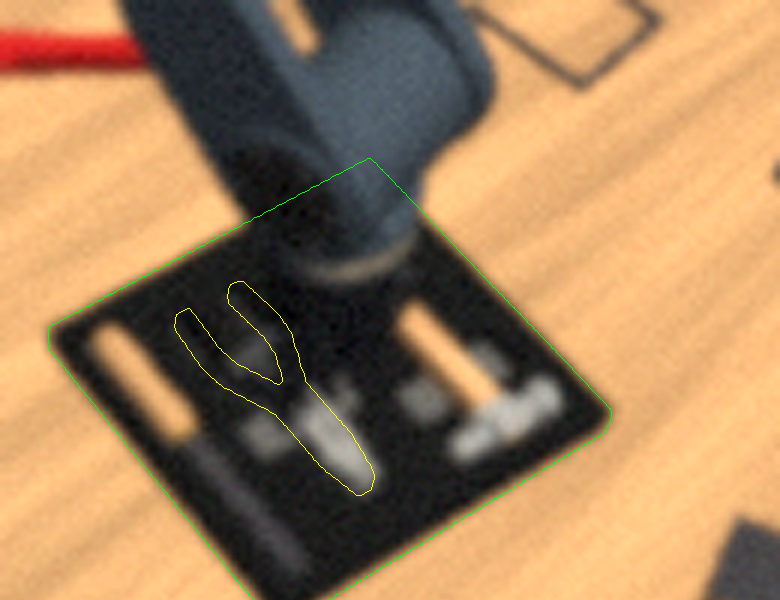

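```bash
python3 -m inch '[[0,0.1,0,0,0,0,1.4],[0,0.2,0,0,0,0,1.4],[0,0.3,0,0,0,0,1.4],[0,0.4,0,0,0,0,1.4],[0,0.4,0,0,0,0,1.4]]'
python3 -c "
from plan import *
s=telemetry.read_state(); print(s['position'],s['wrist_force'],s['ft_torque'])"
```

```text
clock: 22.05
position: [0.5566, 0.1685, 0.0401]
tcp_rot: [-0.526, -0.472, 0.473, 0.526]
wrist_force: [-3.6, -4.5, 10.1]
opening: 0.0203
[0.55660119 0.16850591 0.04011129] [-3.58569267 -4.51004497 10.14579717] [-0.79263001  0.56198053 -0.08607186]
```

```bash
python3 -m inch '[[0,0,0,0,0,0,2.6],[0,0,0,0,0,0,3.4],[0,0,0,0,0,0,3.4],[0,0,0,0,0,0,3.4]]'
python3 -m inch '[[0,-1.5,0,0,0,0,3.4],[0,-3.5,0,0,0,0,3.4],[0,-4.5,0,0,0,0,3.4],[0,-4.5,-1.2,0,0,0,2],[0,-4.5,-2.3,0,0,0,0]]'
python3 -m inch '[[0,0,0,0,0,0,0],[0,0,0,0,0,0,0],[0,1.5,0,0,0,0,0],[0,2.2,0,0,0,0,0],[0,2.2,0,0,0,0,0]]'
python3 -m inch '[[0,0.1,0,0,0,0,0],[0,0.3,0,0,0,0,0],[0,0.4,0,0,0,0,0],[0,0.4,0,0,0,0,0]]'
```

```text
clock: 22.38
position: [0.5568, 0.1688, 0.0396]
tcp_rot: [-0.526, -0.473, 0.473, 0.526]
wrist_force: [0.8, 1.0, -0.4]
opening: 0.0339
clock: 22.8
position: [0.5803, 0.1664, 0.0856]
tcp_rot: [0.526, 0.473, -0.472, -0.526]
wrist_force: [-0.0, 0.4, 0.2]
opening: 0.0107
clock: 23.22
position: [0.5782, 0.166, 0.0609]
tcp_rot: [-0.525, -0.472, 0.474, 0.527]
wrist_force: [-0.1, 0.9, -0.8]
opening: -0.0001
clock: 23.55
position: [0.5798, 0.1662, 0.0589]
tcp_rot: [0.526, 0.473, -0.473, -0.526]
wrist_force: [0.8, 0.1, -1.4]
opening: -0.0003
```

```bash
python3 -m inch '[[0,0.2,0,0,0,0,0],[0,0.4,0,0,0,0,0],[0,0.5,0,0,0,0,0],[0,0.5,0,0,0,0,0]]'
python3 -m inch '[[0,0.1,0,0,0,0,0],[0,0.2,0,0,0,0,0],[0,0.3,0,0,0,0,0],[0,0.3,0,0,0,0,0]]'
```

```text
clock: 23.88
position: [0.5796, 0.1661, 0.0535]
tcp_rot: [-0.526, -0.472, 0.473, 0.526]
wrist_force: [-0.1, 0.2, -0.6]
opening: 0.0
clock: 24.22
position: [0.5799, 0.1662, 0.052]
tcp_rot: [0.526, 0.473, -0.473, -0.526]
wrist_force: [-5.1, -0.8, 14.9]
opening: 0.0003
```

```bash
python3 -m inch '[[0,-3,0,0,0,0,0],[0,-7,0,0,0,0,0],[0,-11,0,0,0,0,0],[0,-15,0,0,0,0,0],[0,-15,0,0,0,0,0]]'
python3 -m inch '[[-19,0,3,0,0,0,0],[-19,0,3,0,0,0,0],[-19,0,3,0,0,0,0],[-19,0,3,0,0,0,0],[-19,0,3,0,0,0,0]]'
python3 -m inch '[[-19,0,3,0,0,0,0],[-19,0,3,0,0,0,0],[-19,0,3,0,0,0,0],[-19,0,3,0,0,0,0],[-19,0,3,0,0,0,0]]'
python3 -m inch '[[0,0,0,0,0,0,0],[0,0,0,0,0,0,0]]'
python3 look.py g1; python3 - <<'E'
from fit import *
J=dict(hammer=(HAM,[.551,.265,-.108],.006),pliers=(PL,[.5407,.1705,-.108],.011))
rois=dict(top=(145,120,255,220),scene=(235,145,355,245)); ims=dict(top=np.load("lt.npy"),scene=np.load("ls.npy"))
for t,(pa,x0,z) in J.items():
    cams=[]
    for c in rois:
        uv=proj(c,[x0[0],x0[1],z])[0]; m=netmask(c,t,uv,rois[c])
        if m is None: print(t,c,"none"); continue
        cams.append((c,m,rois[c])); r=fit([cams[-1]],pa,x0,z); print(t,c,np.round(r.x,4),round(r.fun,3))
for c in rois:
    p=ims[c]; k=6; roi=rois[c]
    q=cv2.convertScaleAbs(cv2.resize(p[roi[1]:roi[3],roi[0]:roi[2],::-1],None,fx=k,fy=k,interpolation=2),alpha=1.5); cv2.imwrite(f"pics/g_{c}.png",q)
E
```

```text
clock: 24.63
position: [0.5827, 0.1668, 0.2089]
tcp_rot: [0.528, 0.476, -0.469, -0.524]
wrist_force: [0.3, -0.0, -0.0]
opening: -0.0002
clock: 25.05
position: [0.5285, -0.0224, 0.2007]
tcp_rot: [0.526, 0.472, -0.472, -0.526]
wrist_force: [0.2, 0.5, 0.3]
opening: -0.0001
clock: 25.47
position: [0.4784, -0.2084, 0.2008]
tcp_rot: [0.527, 0.472, -0.472, -0.526]
wrist_force: [0.7, -0.3, -0.1]
opening: 0.0001
clock: 25.63
position: [0.4792, -0.2062, 0.2006]
tcp_rot: [-0.527, -0.472, 0.472, 0.527]
wrist_force: [0.5, 0.6, -0.3]
opening: 0.0001
hammer top [ 0.5513  0.2634 -0.0965] 0.095
hammer scene none
pliers top [ 0.5395  0.1686 -0.1019] 0.251
pliers scene [ 0.5346  0.174  -0.1205] 0.225
```

View pics/g_top.png

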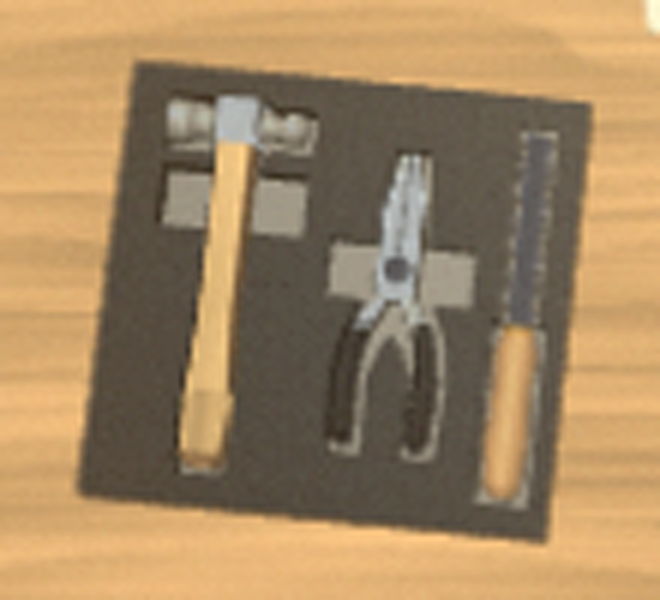

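View pics/g_scene.png

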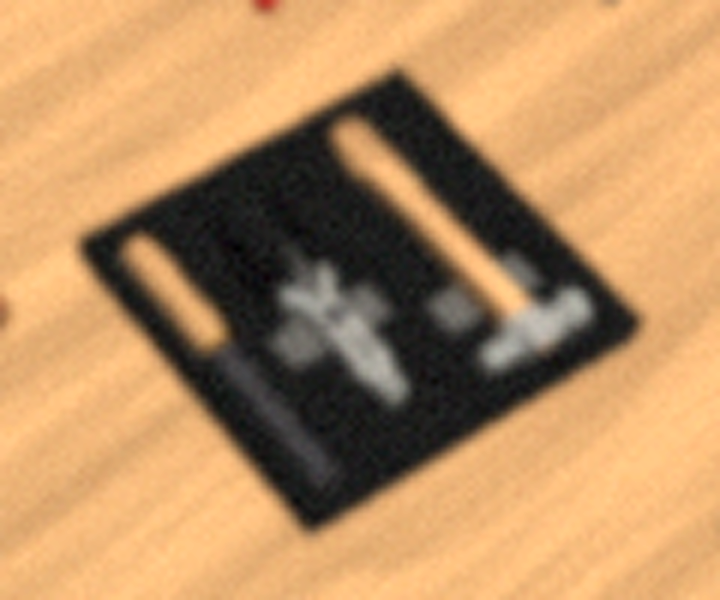

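Both tools sit inside their recesses, with recess floor showing around their outlines. I'll check end heights with the depth image.

```bash
python3 - <<'E'
from h import *
def hmap(c):
    ds=[eyes.grab_frame(c)[1] for _ in range(4)]; return np.median(ds,0)
m=CM["top"]; d=hmap("top"); T=m["cam_to_world"]
def z(X,Y,zz):
    u,v=proj("top",[X,Y,zz])[0]; out=[]
    for du in(-1,0,1):
        for dv in(-1,0,1):
            i,j=int(round(v))+dv,int(round(u))+du; D=d[i,j]
            a=np.array([(j-m["cx"])/m["fx"],(i-m["cy"])/m["fy"]]);b=a.copy()
            for _ in range(9): b=a/(1+m["k1"]*(b@b))
            out.append((T@np.r_[b[0]*D,-b[1]*D,-D,1])[2])
    return round(1000*float(np.median(out)),1)
th=-.106; R2=np.array([[np.cos(th),-np.sin(th)],[np.sin(th),np.cos(th)]])
o=np.array([.543,.2025])
for n,x,y,zz in[("ham tail",-.09,.062,.03),("ham -50",-.05,.062,.03),("ham 0",0,.062,.03),("ham 40",.04,.062,.03),("ham head",.088,.062,.032),("pl 70",.07,-.033,.027),("pl 40",.04,-.033,.027),("pl 10",.01,-.033,.027),("pl -45 L",-.045,-.01,.027),("pl -45 R",-.045,-.056,.027),("pl -70 L",-.07,-.012,.027),("pl -70 R",-.07,-.054,.027),("tray",0,.02,.022),("tray",.1,-.03,.022),("tray",-.1,0,.022),("file",-.06,-.1,.03)]:
    p=o+R2@[x,y]; print(n,z(*p,zz))
print(z(.45,0,0),z(.6,-.1,0))
E
```

```text
ham tail 33.6
ham -50 32.3
ham 0 32.4
ham 40 33.7
ham head 32.9
pl 70 26.6
pl 40 27.6
pl 10 27.9
pl -45 L 27.4
pl -45 R 27.3
pl -70 L 28.5
pl -70 R 28.1
tray 22.3
tray 21.6
tray 23.4
file 30.1
1.4 0.9
```

```bash
python3 -c "
from cell import ctrl,telemetry
print(telemetry.read_state()['clock'],telemetry.read_state()['wrist_force']); print(ctrl.hand_in())"
```

```text
26.1333 [-1.33004895 -1.09565126 -0.02293323]
the job is handed in; nothing more can be done
None
```

I put the hammer and the pliers back in their own recesses, the right way round. Each one was lowered slowly in the grip past the lugs, released, and then pressed at its lug point with closed fingers. I handed the job in at about 26 s of the 70 s, and `hand_in` gives no verdict.

- **Fully home:** The press stopped at a tip height of 32 mm on the hammer (20 N) and 27 mm on the pliers (15 N). Those are the listed home heights.
- **Level:** The depth image from the top camera reads 32.3–33.7 mm along the hammer and 26.6–28.5 mm along the pliers. Bench and tray readings came out up to about 1.4 mm high, so both tools look level and down to within the noise.
- **Position and clearance:** The last pictures show recess floor around both outlines. I saw no change in the file, and the arm touched nothing it shouldn't as far as the force readings show. I did not measure every bystander again.
- **Checks that failed or disagreed:**
  - The networks did not find the seated hammer in the scene camera.
  - The scene fit of the pliers differed from the top fit by 5–7 mm. It fitted poorly because the black handles hardly show against the tray, so I relied on the top view and the pressing contact.

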